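# Dip the coolant tank of the glass-cutting lathe

## Task

Check the coolant tank of the glass-cutting lathe: first turn the red-tabbed turnbutton fully across the lid to secure it, then take the gauge rod by its orange handle and slide it down the sloping brass tube until its collar stops on the mouth. Draw it all the way out again and present it for reading: hold the rod level with its tip over the middle of the white card, about a hand's breadth (100 mm) above it. Finish still holding it there, steady and touching nothing else, and leave the other things on the bench where they are.

Things in the scene. Friction and masses are not known exactly. Their poses are not given: they have to be found in the camera images.
- tank: Green rectangular coolant tank, fixed, 200 (its x) by 190 (its y) by 100 mm tall, grey lid already shut on top (lid top at 100 mm). Origin: centre of its underside, z up. The sloping brass tube rises from its lid, the red-tabbed turnbutton sits on the ledge along its -y side.
- tube: Brass guide tube fixed to the tank, 75 mm long, sloping up at 35 degrees; bore 15 mm, widening to about 22 mm at the 32 mm wide mouth. Origin: centre of the mouth. Its x axis runs along the tube OUTWARD (up and away from the tank), so the rod goes in along -x; below the tube the tank is hollow. Its z axis is the upper perpendicular. The mouth is 60 mm along tank x, 30 mm along tank y and 135 mm above the tank's underside.
- turnbutton (a joint): Turnbutton hinge, vertical axis. 0 rad: the bar points along tank +x, beside the lid (open). 1.571 rad, its stop: the bar points along tank +y, across the lid edge (secured). Grows counterclockwise seen from above. Stays where it is left; light friction (about 0.05 N m).
- pivot (a point): Point on the turnbutton's hinge axis at the bar's underside, 102 mm above the tank's underside. The bar is 12 mm wide, 10 mm tall and reaches 50 mm from the axis.
- tab (a point): Centre of the red upright tab on the turnbutton, 35 mm from the hinge axis. The tab is 26 mm along the bar, 12 mm thick across it, and its top is 12 mm above this point (about 140 mm above the table); this point lies 16 mm above the bar's top and 28 mm above the lid.
- gauge: Gauge rod, loose, about 0.12 kg, lying level in its cradle. Origin: centre of its orange handle (60 mm long, 20 mm wide, 22 mm tall), on the rod's axis. Its x axis runs along the rod AWAY from the tip: rod tip (10 mm round steel) at x = -153 mm, brass collar 34 mm wide from x = -50 to -58 mm, square 10 mm tail to x = +60 mm. Its z axis points up as it lies. Fully inserted, the collar's tip-side face meets the tube's mouth.
- tip (a point): Tip of the gauge rod, the end with black rings, 153 mm from the handle's centre and 95 mm beyond the collar's tip-side face.
- collar (a point): Centre of the collar's face on the tip side.
- cradle: Fixed wooden cradle for the gauge rod, 200 by 60 mm, with two black open-topped notched saddles that reach 55 mm above the table; they stand 45 mm along +x and 110 mm along -x from its origin. The rod's axis lies 50 mm above the table. Origin: underside, below the handle's centre; axes as the gauge at rest.
- card: White reading card with blue lines, fixed flat on the table, 100 by 140 mm, 3 mm thick. Origin: centre of its underside.
- tumbler_amber: amber glass tumbler, 80 mm wide, 88 mm tall. Bystander, loose; leave it alone. Origin: centre of its underside.
- tumbler_green: green glass tumbler, 74 mm wide, 95 mm tall. Bystander, loose; leave it alone. Origin: centre of its underside.
- spare_wheel: grey cutting wheel lying flat, 110 mm wide, 12 mm thick. Bystander, loose; leave it alone. Origin: centre of its underside.
- spanner: steel spanner lying flat, under 20 mm tall. Bystander, loose; leave it alone. Origin: centre of its underside.
- brush: brush with a wooden handle lying flat, under 35 mm tall. Bystander, loose; leave it alone. Origin: centre of its underside.
- rinse_bottle: blue bottle, 60 mm wide, 150 mm tall. Bystander, loose; leave it alone. Origin: centre of its underside.
- bush: brass bush standing on end, 40 mm wide, 25 mm tall. Bystander, loose; leave it alone. Origin: centre of its underside.
- bowl: white bowl, 110 mm wide, 50 mm tall. Bystander, loose; leave it alone. Origin: centre of its underside.
Not all that is in view belongs to the job. There is more than one size of the gauge; the job needs the larger.

How it is judged:
By the outcome, as a careful person would: the job done as asked, in the order asked, and still so for the second after the job is handed in, while the arm keeps its last pose, push and grip.
It also fails if it takes over 67 s, if anything falls off the work surface, if the arm or the gripper's body presses on something with over 40 N, if the wrist force passes 120 N, or if a joint passes its speed limit or range.

## Robot

A 7-joint arm with a two-finger parallel gripper is mounted at the origin on the work surface. World frame = base frame: x ahead of the robot, y to its left, z up, the work surface at z = 0. Lengths are in m, angles in rad, forces in N, time in s.
With the tool pointing down it reaches from about 0.4 to 0.875 m from the base axis. Payload 6.5 kg.
Tool frame: the origin (TCP) lies at the centre of the arm's flange, where the gripper is bolted on; the fingertips stand 173 mm ahead of it and the grasp point (between the pads) lies 155 mm ahead of it; z points along the fingers, y is the direction in which the jaws open and shut (so a half turn about z gives the same grasp; the last joint's range is limited). The gripper opens to 85 mm and grips with 20 to 120 N. Pads are 22 mm wide; open, the fingers measure 114 mm over their backs; the gripper's body (76 mm by 85 mm) begins 54 mm behind the grasp point. The pads swing forward as they close: fully open they stand 13 mm farther back than shut.
Start: joints at [1.235, 0.536, -0.004, 1.538, 0.003, 1.067, -0.071], TCP at [0.173, -0.626, 0.405] pointing down, gripper open.
Joint ranges: [-2.7, 2.7], [-0.37, 2.16], [-1.27, 1.26], [0.24, 2.4], [-1.31, 4.45], [0.19, 1.91], [-2.76, 2.76]. Speed limits (rad/s): [2.39, 2.39, 3.14, 3.14, 3.14, 3.14, 3.14].

## Interface

Orientations are given as a rotation vector (axis times angle).
In Python, from station import * gives the robot as it stands.
- The arm moves only by the tool step_arm, never from a script. Its argument "commands" is a list of rows, each an object with "turn": the turn, a rotation vector about the tool's x, y, z in degrees, a list of three; "linear": the shift along the tool's x, y, z in mm, a list of three; "claw": the finger opening in mm, from 0 to 85.4. A call has 1 to 12 rows; each row shifts and turns the commanded pose from where the row before left it, along the tool's axes as they then stand; what a row does not reach is not made up. A row lasts 1/8 s, in which the tool goes at most 62.5 mm and 10.7 degrees, less where a joint would pass 70% of its speed; a pose out of reach is approached as far as the arm can. A call is refused whole if a number of a shift passes 62.5 or a number of a turn 10.7, either way. A call with a gripper value outside its range is refused whole. The fingers move at their own pace and stop on an object; "grip_force" is the grip in N (left out, the last holds). Time passes only in rows, so rows that do not move let the fingers close. It gives the time, the measured TCP pose, the force and the opening at its end, in the units of the state.
- get_state(): the state, without advancing time (a new reading comes with each control period).
- get_image(name): name is "scene" or "top"; returns a dict with "img" (384x512x3 uint8, red, green, blue), "camera_matrix" (3x3 intrinsics, pixels), "k1" (the pictures are not rectified: a ray, as slopes to the right and down, at radius r is drawn at 1 + k1 r^2 times it, then the intrinsics apply), "R" (3x3) and "t" (3): a world point X has camera coordinates R X + t. Camera axes: x right, y down, z forward; pixel columns grow to the right and rows downward; lengths in m; the calibration is good to about 2 mm. A picture is of the moment at which its call begins. There is no depth.
- finish_job(): hands the job in, once; it reports no verdict.
The state is a dict: "clock": time; "joint_positions": joint angles; "qd": joint speeds; "joint_torque": joint torques, N m; "position": TCP position; "tcp_rot": TCP orientation; "wrist_force": force on the tool from outside, world axes, zero at the start; "ft_torque": the same for the moment, N m; "width": opening from 0.0 (shut) to 1.0 (fully open).
Only numpy, scipy, OpenCV 4.12 (cv2) and the standard library are available. Lean on these libraries where they do the work, as an engineer would, in place of code of your own. Each camera call takes 0.05 s, during which the arm holds its last target.

## Working session

There is one attempt and no reset: what is moved stays moved. The work goes in short steps, Python scripts to look and compute and a tool call to move; the robot and the scene stay as the last step left them, time stands still between calls to the robot, and variables do not carry over. Pictures are saved under pics/ and viewed, and the job is handed in when it is done.

Besides the shell and the picture viewer there is one more tool, called after "Call:" as name(argument=value, ...), one argument or row to a line, values as JSON. step_arm: Moves the arm, as the interface text tells. Its arguments: {"type":"object","properties":{"commands":{"type":"array","items":{"type":"object","properties":{"turn":{"type":"array","items":{"type":"number"}},"linear":{"type":"array","items":{"type":"number"}},"claw":{"type":"number"}}}},"grip_force":{"type":"number"}},"required":["commands"]}

```bash
mkdir -p pics; ls
python3 - <<'E'
from station import *
import cv2,json,pickle
s=get_state()
for k,v in s.items(): print(k,v)
for n in("scene","top"):
    d=get_image(n); cv2.imwrite(f"pics/{n}0.png",d["img"][:,:,::-1]); pickle.dump(d,open(f"{n}0.pkl","wb"))
    print(n,d["camera_matrix"],d["k1"],d["R"],d["t"])
E
```

```text
pics
clock 0.0
joint_positions [ 1.23478154  0.53717809 -0.00444534  1.53886719  0.00259955  1.06732219
 -0.07117292]
qd [ 9.50155722e-04  1.29378652e-04  7.00523472e-04  7.26041653e-04
  1.03433383e-03 -5.00706053e-04 -9.95505500e-05]
joint_torque [-3.48004403e-05 -5.83415294e+01  1.04836576e+00 -2.59107685e+01
  1.22099838e-02  9.60423175e-03  2.85231380e-05]
position [ 0.17317749 -0.62616008  0.40380736]
tcp_rot [-3.11130950e+00 -4.22469409e-01  5.68470677e-04]
wrist_force [-0.10614684 -0.0060188  -0.22651667]
ft_torque [0.03861056 0.01615958 0.00828555]
width 1.0000801223363733
scene [[438.64628607   0.         258.83727994]
 [  0.         438.64628607 194.9747486 ]
 [  0.           0.           1.        ]] -0.020122679317678773 [[-0.79559554  0.60579436  0.00639787]
 [ 0.36082335  0.4823031  -0.79824196]
 [-0.4866562  -0.63276924 -0.60230294]] [ 0.40697363 -0.09881986  1.67903533]
top [[447.01143636   0.         245.88836563]
 [  0.         447.01143636 191.05693596]
 [  0.           0.           1.        ]] -0.09981731670737796 [[ 1.03663252e-02 -9.99946109e-01  5.64389176e-04]
 [-9.97352687e-01 -1.03800615e-02 -7.19713338e-02]
 [ 7.19733136e-02  1.83183189e-04 -9.97406541e-01]] [-0.03595021  0.5343397   1.49556097]
```

View pics/scene0.png

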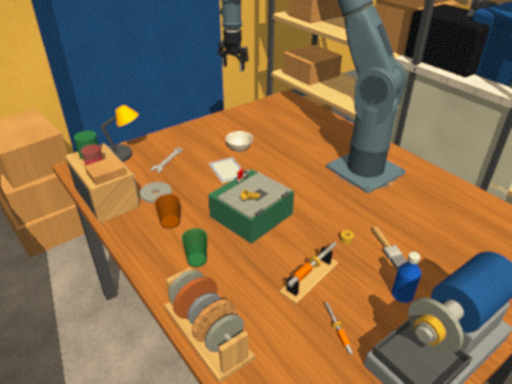

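View pics/top0.png

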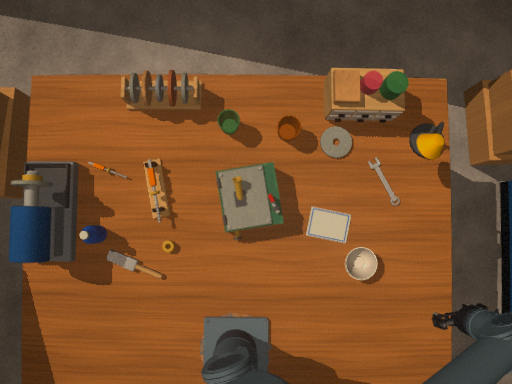

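The tank is at about (250,197) in the top view, the gauge and cradle at (155,190), the card at (328,224). The smaller decoy gauge is at (108,170). I'll enlarge these next.

```bash
cat > h.py <<'E'
import numpy as np,cv2,pickle
from scipy.spatial.transform import Rotation as Ro
def proj(d,X):
    X=np.atleast_2d(X); c=X@np.array(d["R"]).T+d["t"]; s=c[:,:2]/c[:,2:]; r2=(s**2).sum(1,keepdims=True)
    K=d["camera_matrix"]; s=s*(1+d["k1"]*r2); return s*[K[0,0],K[1,1]]+[K[0,2],K[1,2]]
def ray(d,uv):
    K=np.array(d["camera_matrix"]); p=(np.array(uv,float)-[K[0,2],K[1,2]])/[K[0,0],K[1,1]]
    s=p.copy()
    for _ in range(10): s=p/(1+d["k1"]*(s@s))
    R=np.array(d["R"]); return -R.T@d["t"], R.T@np.r_[s,1]
def onz(d,uv,z):
    o,v=ray(d,uv); return o+v*(z-o[2])/v[2]
def tri(ds,uvs):
    A=np.zeros((3,3));b=np.zeros(3)
    for d,uv in zip(ds,uvs):
        o,v=ray(d,uv); v=v/np.linalg.norm(v);P=np.eye(3)-np.outer(v,v);A+=P;b+=P@o
    return np.linalg.solve(A,b)
def crop(d,x0,y0,x1,y1,k,fn):
    im=cv2.resize(d["img"][y0:y1,x0:x1,::-1],None,fx=k,fy=k,interpolation=cv2.INTER_CUBIC)
    for x in range((x0+9)//10*10,x1,10):
        cv2.line(im,((x-x0)*k+k//2,0),((x-x0)*k+k//2,6),(255,255,255),1)
        cv2.putText(im,str(x),((x-x0)*k-8,16),0,.35,(255,255,255),1)
    for y in range((y0+9)//10*10,y1,10):
        cv2.line(im,(0,(y-y0)*k+k//2),(6,(y-y0)*k+k//2),(255,255,255),1)
        cv2.putText(im,str(y),(8,(y-y0)*k+4),0,.35,(255,255,255),1)
    cv2.imwrite(fn,im)
def ld(n): return pickle.load(open(n,"rb"))
E
python3 - <<'E'
from h import *
t=ld("top0.pkl");s=ld("scene0.pkl")
crop(t,205,155,295,240,7,"pics/t_tank.png")
crop(t,135,150,185,225,8,"pics/t_g.png")
crop(s,200,160,305,240,7,"pics/s_tank.png")
crop(s,275,235,345,305,8,"pics/s_g.png")
crop(t,300,200,360,250,8,"pics/t_card.png")
E
```

```text
(no output)
```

View pics/t_tank.png

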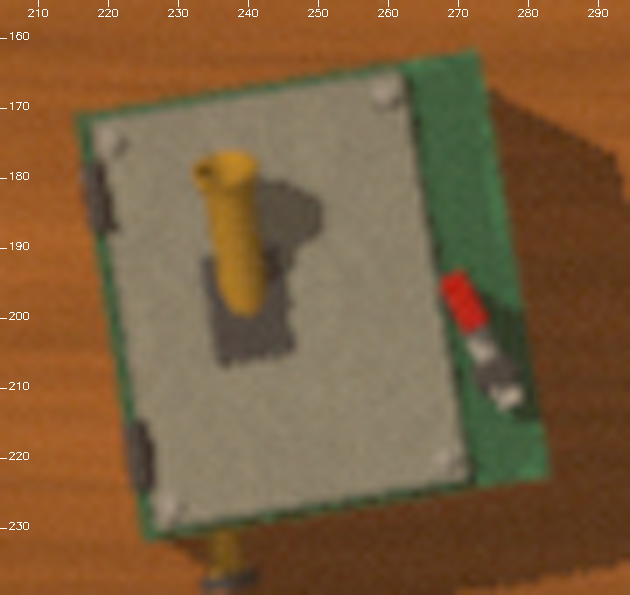

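View pics/t_g.png

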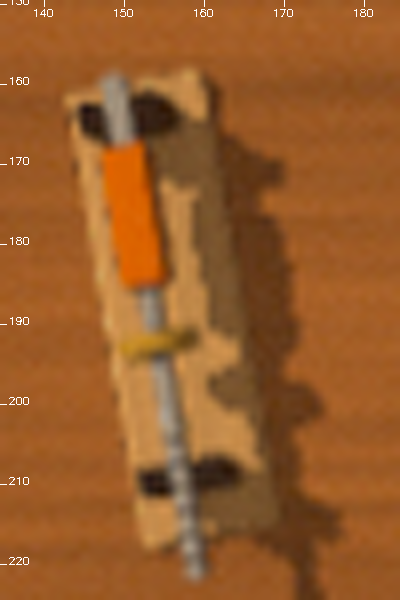

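View pics/s_tank.png

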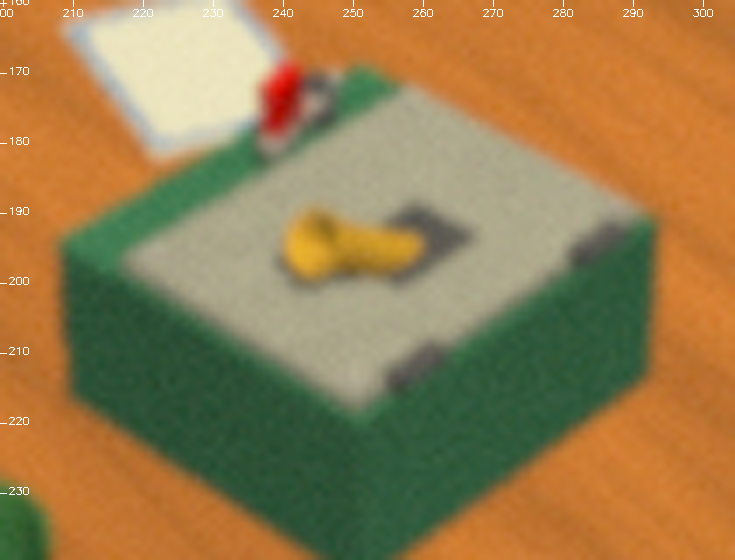

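View pics/s_g.png

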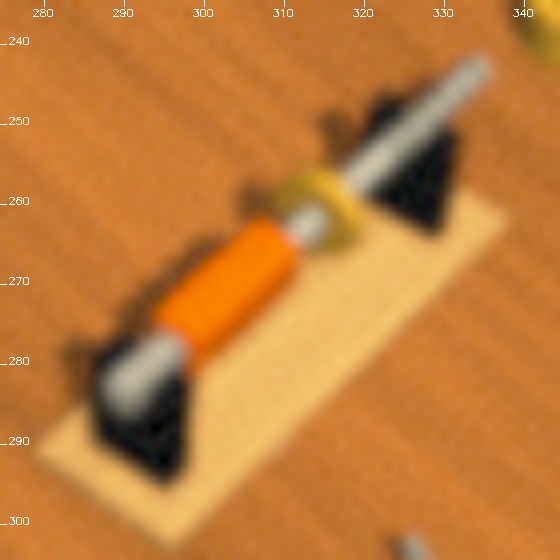

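View pics/t_card.png

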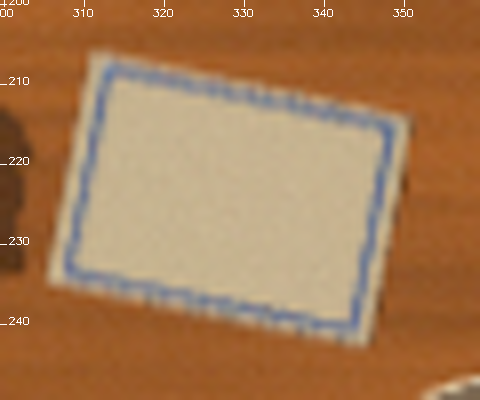

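The turnbutton's red tab is at (271,198) in the top view and sits partly open. The tube mouth is at (237,178), on the side away from the robot. The gauge handle is at (151,176) and its tip at (159,221), nearer the robot. Next I'll fit poses.

```bash
cat > fit.py <<'E'
from h import *
from scipy.optimize import least_squares
t=ld("top0.pkl");s=ld("scene0.pkl")
def cp(x0,y0,k): return lambda *p:(np.array(p,float)+.5)/k-.5+[x0,y0]
T=cp(205,155,7);S=cp(200,160,7);G=cp(135,150,8);SG=cp(275,235,8);C=cp(300,200,8)
def fit(obs,n0):
    # obs: list (cam, uv, local xyz)
    def f(p):
        c,s_=np.cos(p[2]),np.sin(p[2]);r=[]
        for d,uv,l in obs:
            X=[p[0]+c*l[0]-s_*l[1],p[1]+s_*l[0]+c*l[1],l[2]]; r.append(proj(d,X)[0]-uv)
        return np.ravel(r)
    o=least_squares(f,n0); return o.x,o.fun.reshape(-1,2)
hx,hy=.1,.095
obs=[(t,T(76,117),(hx,hy,.1)),(t,T(478,52),(hx,-hy,.1)),(t,T(550,478),(-hx,-hy,.1)),(t,T(148,540),(-hx,hy,.1)),
(s,S(62,240),(hx,-hy,.1)),(s,S(357,418),(hx,hy,.1)),(s,S(655,220),(-hx,hy,.1)),(s,S(363,66),(-hx,-hy,.1)),]
for nm,ob in(("both",obs),("top",obs[:4]),("scene",obs[4:])):
    p,r=fit(ob,[.45,0,.17]);print("tank",nm,p,np.degrees(p[2]));print(r.round(1).tolist()) if nm=="both" else 0
    if nm=="both": tank=p
R=lambda a:np.array([[np.cos(a),-np.sin(a)],[np.sin(a),np.cos(a)]])
m=np.r_[tank[:2]+R(tank[2])@[.06,.03],.135];print("mouth",m,"top px",proj(t,m),"scene px",proj(s,m))
for da in(-10,-5,0,5,10):
    a=tank[2]+np.radians(da); u=np.r_[np.cos(a)*np.cos(.6109),np.sin(a)*np.cos(.6109),np.sin(.6109)]
    b=m-.055*u; print(da,"base",proj(t,b),proj(s,b))
tabt=tri([t,s],[T(463,302),S(280,98)]);print("tab",tabt)
for n,a,b in(("tip",G(195,577),SG(487,66)),("hc",G(134,213),SG(228,292)),("tail",G(112,78),SG(130,395)),("collar",G(158,343),SG(322,215))):
    print(n,tri([t,s],[a,b]), onz(t,a,.05)[:2])
co=[(t,C(92,52),(.05,.07,.003)),(t,C(410,116),(.05,-.07,.003)),(t,C(365,345),(-.05,-.07,.003)),(t,C(50,282),(-.05,.07,.003))]
p,r=fit(co,[.45,-.2,-.1]);print("card",p,r.round(1).tolist())
E
python3 fit.py
```

```text
tank both [ 0.51244531 -0.03995234  0.170578  ] 9.773399530499699
[[-0.7, -1.0], [0.1, -1.0], [0.0, -0.6], [-1.3, 0.1], [-0.8, -1.6], [0.5, -0.4], [1.2, -1.5], [-0.1, -2.0]]
tank top [ 0.51047639 -0.04151048  0.17271513] 9.895847942778971
tank scene [ 0.5167433  -0.03514471  0.16763814] 9.60495770958369
mouth [ 5.66481955e-01 -2.02613515e-04  1.35000000e-01] top px [[236.38633918 178.18842698]] scene px [[244.57979847 194.21823659]]
-10 base [[236.36589207 193.19660985]] [[256.5115236  197.14160468]]
-5 base [[237.59395065 193.16075302]] [[255.71147615 196.54735365]]
0 base [[238.81433786 193.01823765]] [[254.83207329 195.9992849 ]]
5 base [[240.01769883 192.770161  ]] [[253.88000781 195.50110445]]
10 base [[241.19481149 192.41843509]] [[252.86239743 195.0561483 ]]
tab [ 0.50728514 -0.10913699  0.12661498]
tip [0.42737196 0.25718989 0.049996  ] [0.4275956  0.25696496]
hc [0.57886831 0.28554884 0.05269982] [0.5790099  0.28625487]
tail [0.63480967 0.29790975 0.05043246] [0.63582242 0.29715194]
collar [0.52502116 0.27500566 0.04778562] [0.5246772  0.27473575]
card [ 0.42446785 -0.31339652 -0.18888883] [[-0.0, -0.0], [0.0, -0.0], [0.3, 0.1], [-0.3, -0.0]]
```

```bash
cat > fit2.py <<'E'
exec(open('fit.py').read().split("for nm,ob")[0])
def f(p):
    c,s_=np.cos(p[2]),np.sin(p[2]);r=[]
    for d,uv,l in obs:
        X=[p[0]+c*l[0]-s_*l[1],p[1]+s_*l[0]+c*l[1],p[3]]; r.append(proj(d,X)[0]-uv)
    return np.ravel(r)
o=least_squares(f,[.51,-.04,.17,.1]);tank=o.x;print(tank,np.degrees(tank[2]));print(o.fun.reshape(-1,2).round(1).tolist())
R=lambda a:np.array([[np.cos(a),-np.sin(a)],[np.sin(a),np.cos(a)]])
m=np.r_[tank[:2]+R(tank[2])@[.06,.03],.135];print("mouth",m)
for da,col in((0,(255,0,0)),(8,(0,255,255)),(-8,(255,0,255))):
  a=tank[2]+np.radians(da); u=np.r_[np.cos(a)*np.cos(.6109),np.sin(a)*np.cos(.6109),np.sin(.6109)]
  v=np.r_[-np.sin(a),np.cos(a),0];w=np.cross(u,v)
  for d,n,bx in((t,"t",(222,165,252,215)),(s,"s",(232,182,277,212))):
    x0,y0,x1,y1=bx;k=14
    if da==0:
        globals()["im"+n]=cv2.resize(d["img"][y0:y1,x0:x1,::-1],None,fx=k,fy=k,interpolation=cv2.INTER_CUBIC)
    im=globals()["im"+n]
    def draw(c,r):
        th=np.linspace(0,6.3,60);P=proj(d,c+r*(np.outer(np.cos(th),v)+np.outer(np.sin(th),w)))
        q=((P-[x0,y0]+.5)*k-.5).astype(np.int32);cv2.polylines(im,[q],False,col,1)
    draw(m,.016);
    q=((proj(d,np.array([m,m-.061*u]))-[x0,y0]+.5)*k-.5).astype(int);cv2.line(im,tuple(map(int,q[0])),tuple(map(int,q[1])),col,1)
    cv2.imwrite(f"pics/ov_{n}.png",im)
E
python3 fit2.py
```

```text
[ 0.51108055 -0.04213732  0.17044948  0.09234619] 9.76603575808819
[[0.1, -0.3], [0.6, -0.3], [0.5, -0.1], [-0.5, 0.5], [-0.6, -0.2], [0.4, 1.0], [0.9, -0.0], [-0.1, -0.6]]
mouth [ 0.56512231 -0.00239454  0.135     ]
```

View pics/ov_t.png

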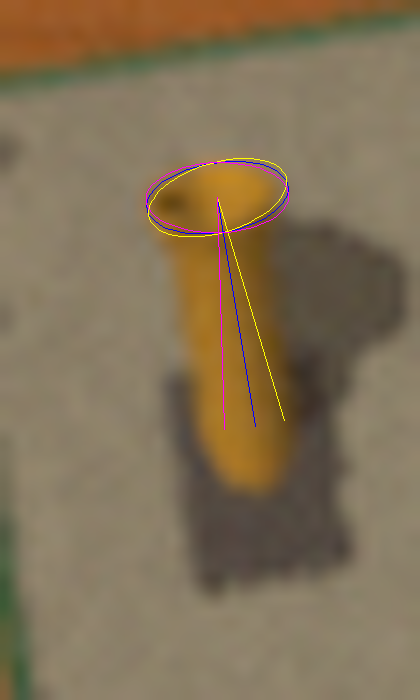

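View pics/ov_s.png

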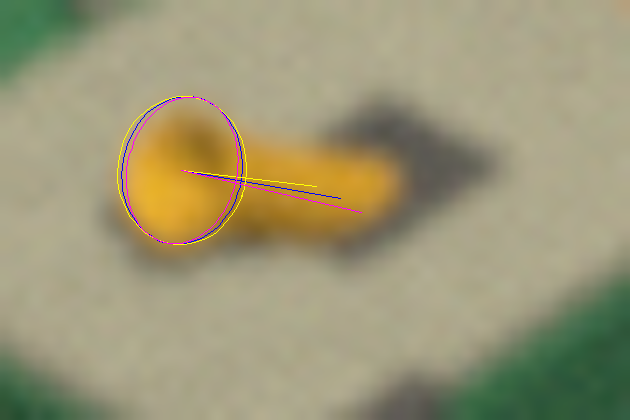

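```bash
cat > seg.py <<'E'
from h import *
t=ld("top0.pkl");s=ld("scene0.pkl")
for d,n,bx in((t,"t",(222,165,252,215)),(s,"s",(232,182,277,212))):
    x0,y0,x1,y1=bx
    im=d["img"][y0:y1,x0:x1].astype(float)
    sat=(im[...,0]-im[...,2])/ (im.max(2)+1)
    if n=="t":
        for y in range(172,204):
            r=sat[y-y0]; i=np.where(r>.4)[0]
            if len(i):
                a,b=i[0],i[-1]
                l=a-(r[a]-.4)/(r[a]-r[a-1]) if a>0 else a
                h=b+(r[b]-.4)/(r[b]-r[b+1]) if b<len(r)-1 else b
                print(y,round(x0+l,1),round(x0+h,1),"c",round(x0+(l+h)/2,2))
    else:
        for x in range(236,264):
            r=sat[:,x-x0]; i=np.where(r>.45)[0]
            if len(i):
                a,b=i[0],i[-1]
                l=a-(r[a]-.45)/(r[a]-r[a-1]); h=b+(r[b]-.45)/(r[b]-r[b+1])
                print(x,round(y0+l,1),round(y0+h,1),"c",round(y0+(l+h)/2,2))
E
python3 seg.py
```

```text
176 235.5 239.7 c 237.6
177 233.1 241.3 c 237.19
178 232.0 241.8 c 236.9
179 231.6 241.6 c 236.62
180 231.7 241.6 c 236.66
181 232.2 241.6 c 236.88
182 232.8 241.4 c 237.08
183 233.4 241.2 c 237.31
184 233.6 241.6 c 237.62
185 233.7 241.9 c 237.8
186 234.0 241.8 c 237.91
187 234.1 241.9 c 237.98
188 234.2 241.9 c 238.05
189 234.4 242.3 c 238.37
190 234.6 242.5 c 238.57
191 234.6 242.8 c 238.73
192 234.7 243.0 c 238.86
193 234.9 243.2 c 239.03
194 235.0 243.4 c 239.2
195 235.3 242.9 c 239.12
196 235.6 242.9 c 239.24
197 236.1 242.7 c 239.41
198 236.6 242.4 c 239.48
199 237.3 241.8 c 239.57
241 191.6 198.0 c 194.78
242 190.5 199.1 c 194.81
243 189.9 199.5 c 194.73
244 189.4 199.6 c 194.5
245 189.4 199.5 c 194.48
246 189.7 199.2 c 194.43
247 190.1 198.8 c 194.48
248 190.6 198.5 c 194.56
249 191.1 198.5 c 194.81
250 191.4 198.6 c 195.02
251 191.6 198.6 c 195.11
252 191.8 198.6 c 195.19
253 191.9 198.8 c 195.33
254 191.9 198.8 c 195.32
255 191.9 198.7 c 195.28
256 192.1 198.4 c 195.24
257 192.1 198.0 c 195.05
258 192.4 197.5 c 194.95
259 192.7 196.8 c 194.76
260 194.1 195.5 c 194.82
```

```bash
cat > tab.py <<'E'
from h import *
t=ld("top0.pkl");s=ld("scene0.pkl")
print("mouth tri",tri([t,s],[(236.75,178.6),(244.4,194.5)]))
for d,n in((t,"t"),(s,"s")):
    im=d["img"].astype(int); m=((im[...,0]>120)&(im[...,1]<70)&(im[...,2]<70)).astype(np.uint8)
    m[:, :200]=0;m[:150]=0;m[:,300:]=0
    ys,xs=np.nonzero(m);print(n,xs.mean(),ys.mean(),len(xs),xs.min(),xs.max(),ys.min(),ys.max())
    print(cv2.minAreaRect(np.c_[xs,ys].astype(np.float32)))
for uv in((275.5,208.5),(277,211.5),(274,204.5)): print(uv,onz(t,uv,.112))
for uv in((270.5,197.5),): print(uv,onz(t,uv,.14),onz(t,uv,.128))
crop(t,258,185,290,220,16,"pics/t_tab.png");crop(s,230,160,256,188,20,"pics/s_tab.png")
E
python3 tab.py
```

```text
mouth tri [ 0.56573224 -0.00155189  0.13275322]
t 271.0263157894737 203.07894736842104 38 254 285 170 350
((268.9638977050781, 259.6937255859375), (30.856382369995117, 179.8569793701172), 1.520769715309143)
s 240.05555555555554 173.72222222222223 36 238 243 170 178
((240.00001525878906, 174.00001525878906), (4.365641117095947, 8.731282234191895), 14.03624439239502)
(275.5, 208.5) [ 0.47346798 -0.12496826  0.112     ]
(277, 211.5) [ 0.46399601 -0.12979006  0.112     ]
(274, 204.5) [ 0.48612363 -0.12012402  0.112     ]
(270.5, 197.5) [ 0.50664325 -0.10731107  0.14      ] [ 0.50734232 -0.10797259  0.128     ]
```

View pics/t_tab.png

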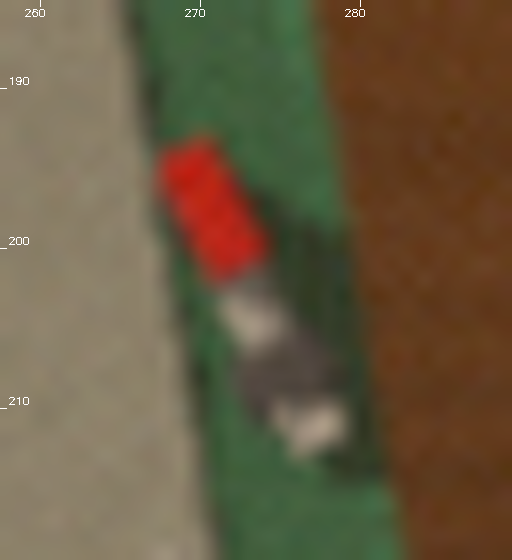

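View pics/s_tab.png

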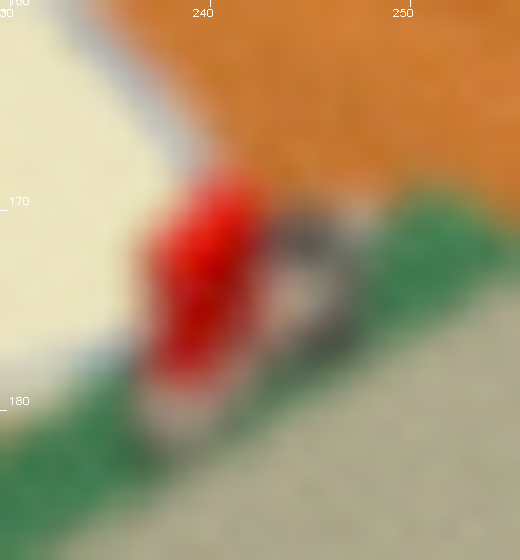

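```bash
cat > plan.py <<'E'
from h import *
from station import *
import json
def down(yaw_deg,tilt=0):
    "tool x at yaw, z down; tilt deg about tool y afterwards"
    y=np.radians(yaw_deg); X=np.array([np.cos(y),np.sin(y),0]);Z=np.array([0,0,-1.]);Y=np.cross(Z,X)
    return Ro.from_matrix(np.c_[X,Y,Z])*Ro.from_euler('y',tilt,degrees=True)
def cur():
    s=get_state(); return np.array(s["position"]),Ro.from_rotvec(s["tcp_rot"]),s
def rows(p,r,way,lstep=0.5,tstep=0.5):
    """way: list of (pos,Rot,n). prints rows, with rounding carried"""
    out=[]
    for P,Q,n in way:
        p0,r0=p.copy(),r
        dv=(r0.inv()*Q).as_rotvec()
        for i in range(1,n+1):
            pt=p0+(P-p0)*i/n; rt=r0*Ro.from_rotvec(dv*i/n)
            l=np.round(r.inv().apply(pt-p)*1000/lstep)*lstep
            a=np.round(np.degrees((r.inv()*rt).as_rotvec())/tstep)*tstep
            p=p+r.apply(l/1000); r=r*Ro.from_rotvec(np.radians(a))
            out.append((l.tolist(),a.tolist()))
    for l,a in out: print('{"linear":%s,"turn":%s}'%([float(x)+0 for x in l],[float(x)+0 for x in a]))
    return p,r
def show():
    p,r,s=cur();m=r.as_matrix()
    print("t",round(float(s["clock"]),2),"tcp",p.round(4),"grasp",(p+.155*m[:,2]).round(4),"xdir",m[:,0].round(3),"zdir",m[:,2].round(3),"F",np.round(s["wrist_force"],1),"M",np.round(s["ft_torque"],2),"w",round(float(s["width"])*85.4,1),"q",np.round(s["joint_positions"],2))
E
python3 - <<'E'
from plan import *
show()
p,r,s=cur()
p,r=rows(p,r,[(np.array([.507,-.108,.36]),down(27),12)])
E
```

```text
t 0.1 tcp [ 0.1732 -0.6262  0.4039] grasp [ 0.1731 -0.626   0.2489] xdir [ 0.964  0.267 -0.   ] zdir [-0.001  0.002 -1.   ] F [0.9 0.6 0.4] M [-0.01  0.03  0.02] w 85.2 q [ 1.23  0.54 -0.    1.54  0.    1.07 -0.07]
{"linear":[38.5, -34.0, 3.5],"turn":[0.0, 0.0, -1.0]}
{"linear":[38.5, -33.5, 4.0],"turn":[0.0, 0.0, -1.0]}
{"linear":[39.5, -33.0, 3.5],"turn":[0.0, 0.0, -1.0]}
{"linear":[40.5, -32.0, 4.0],"turn":[0.0, 0.0, -1.0]}
{"linear":[40.5, -31.5, 3.5],"turn":[0.0, 0.0, -1.0]}
{"linear":[41.0, -31.0, 3.5],"turn":[0.0, 0.0, -1.0]}
{"linear":[42.0, -30.0, 4.0],"turn":[0.0, 0.0, -0.5]}
{"linear":[41.5, -29.5, 3.5],"turn":[0.0, 0.0, -1.0]}
{"linear":[42.5, -29.0, 4.0],"turn":[0.0, 0.0, -1.0]}
{"linear":[43.0, -28.0, 3.5],"turn":[0.0, 0.0, -1.0]}
{"linear":[43.5, -27.5, 4.0],"turn":[0.0, 0.0, -1.0]}
{"linear":[44.0, -26.5, 3.5],"turn":[0.0, 0.0, -1.0]}
```

Call:
step_arm(
  commands=[
    {"linear": [38.5,-34,3.5],"turn": [0,0,-1],"claw": 24},
    {"linear": [38.5,-33.5,4],"turn": [0,0,-1],"claw": 24},
    {"linear": [39.5,-33,3.5],"turn": [0,0,-1],"claw": 24},
    {"linear": [40.5,-32,4],"turn": [0,0,-1],"claw": 24},
    {"linear": [40.5,-31.5,3.5],"turn": [0,0,-1],"claw": 24},
    {"linear": [41,-31,3.5],"turn": [0,0,-1],"claw": 24},
    {"linear": [42,-30,4],"turn": [0,0,-0.5],"claw": 24},
    {"linear": [41.5,-29.5,3.5],"turn": [0,0,-1],"claw": 24},
    {"linear": [42.5,-29,4],"turn": [0,0,-1],"claw": 24},
    {"linear": [43,-28,3.5],"turn": [0,0,-1],"claw": 24},
    {"linear": [43.5,-27.5,4],"turn": [0,0,-1],"claw": 24},
    {"linear": [44,-26.5,3.5],"turn": [0,0,-1],"claw": 24},
  ],
  grip_force=20,
)

```text
clock: 1.6
position: [0.5077, -0.1071, 0.3599]
tcp_rot: [-3.055, -0.733, 0.001]
wrist_force: [0.3, -1.0, 0.3]
width: 0.277
```

Run:
```python
from plan import *
d=get_image("top");pickle.dump(d,open("top1.pkl","wb"));e=get_image("scene");pickle.dump(e,open("scene1.pkl","wb"))
show()
crop(d,235,170,305,240,9,"pics/t1.png");crop(e,210,110,290,200,7,"pics/s1.png")
p,r,s=cur()
rows(p,r,[(np.array([.507,-.108,.285]),down(27),3)])
```

```text
t 1.7 tcp [ 0.5094 -0.1025  0.3599] grasp [ 0.5097 -0.102   0.2049] xdir [0.887 0.461 0.003] zdir [ 0.002  0.004 -1.   ] F [-0.1  0.4  0.8] M [ 0.02  0.08 -0.01] w 24.0 q [ 0.34  0.39 -0.28  1.91  0.13  0.86 -1.1 ]
{"linear":[-1.5, 1.5, 25.0],"turn":[0.0, 0.0, 0.0]}
{"linear":[-2.0, 1.0, 25.0],"turn":[0.0, 0.0, 0.5]}
{"linear":[-1.5, 1.5, 25.0],"turn":[0.0, 0.0, 0.0]}
```

View pics/t1.png

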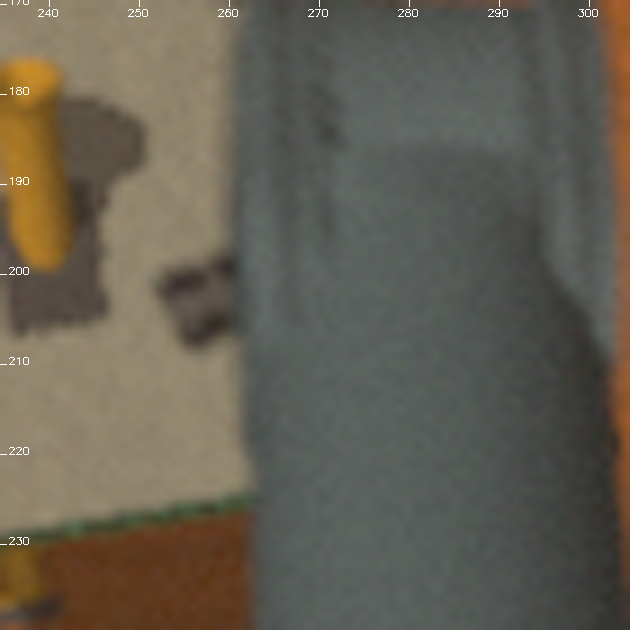

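View pics/s1.png

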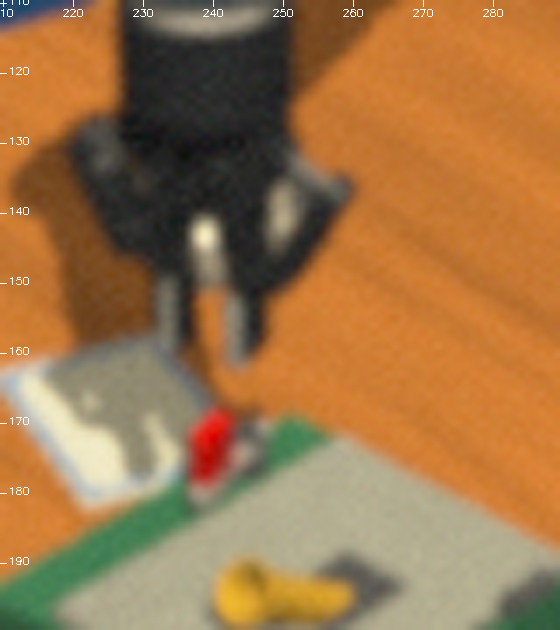

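The fingers hang directly above the tab in the scene view, around (238,155). I'll let the arm settle before going down.

Call:
step_arm(
  commands=[
    {"linear": [0,0,15]},
    {"linear": [0,0,0]},
  ],
)

```text
invalid input at $.commands[0]: expected keys turn, linear, claw
```

Run:
```python
from plan import *
show()
p,r,s=cur()
rows(p,r,[(np.array([.507,-.108,.285]),down(27),4)])
```

```text
t 1.7 tcp [ 0.5094 -0.1025  0.3599] grasp [ 0.5097 -0.102   0.2049] xdir [0.887 0.461 0.003] zdir [ 0.002  0.004 -1.   ] F [-0.1  0.4  0.8] M [ 0.02  0.08 -0.01] w 24.0 q [ 0.34  0.39 -0.28  1.91  0.13  0.86 -1.1 ]
{"linear":[-1.0, 1.0, 18.5],"turn":[0.0, 0.0, 0.0]}
{"linear":[-1.5, 1.0, 19.0],"turn":[0.0, 0.0, 0.0]}
{"linear":[-1.0, 1.0, 18.5],"turn":[0.0, 0.0, 0.5]}
{"linear":[-1.5, 1.0, 19.0],"turn":[0.0, 0.0, 0.0]}
```

Call:
step_arm(
  commands=[
    {"linear": [0,0,15],"turn": [0,0,0],"claw": 24},
    {"linear": [0,0,0],"turn": [0,0,0],"claw": 24},
  ],
)

```text
clock: 1.95
position: [0.5057, -0.1099, 0.3434]
tcp_rot: [-3.055, -0.729, 0.006]
wrist_force: [0.0, -0.2, -0.0]
width: 0.28
```

Run:
```python
from plan import *
show()
p,r,s=cur()
rows(p,r,[(np.array([.507,-.108,.285]),down(27),3)])
```

```text
t 1.95 tcp [ 0.5057 -0.1099  0.3434] grasp [ 0.5051 -0.1099  0.1884] xdir [ 0.892  0.451 -0.004] zdir [-0.004 -0.    -1.   ] F [ 0.  -0.2 -0. ] M [-0.04  0.01  0.06] w 23.9 q [ 0.34  0.41 -0.27  1.93  0.14  0.83 -1.11]
{"linear":[0.5, -0.5, 19.5],"turn":[0.0, 0.0, 0.0]}
{"linear":[1.0, 0.0, 19.5],"turn":[0.0, 0.0, 0.0]}
{"linear":[0.5, -0.5, 19.5],"turn":[0.0, 0.0, 0.0]}
```

Call:
step_arm(
  commands=[
    {"linear": [0,0,20],"turn": [0,0,0],"claw": 24},
    {"linear": [0,0,20],"turn": [0,0,0],"claw": 24},
    {"linear": [0,0,18],"turn": [0,0,0],"claw": 24},
    {"linear": [0,0,0],"turn": [0,0,0],"claw": 24},
  ],
)

```text
clock: 2.45
position: [0.506, -0.1096, 0.2861]
tcp_rot: [-3.055, -0.729, 0.005]
wrist_force: [-0.2, 0.0, -1.1]
width: 0.283
```

Run:
```python
from plan import *
e=get_image("scene")
show()
crop(e,210,130,280,195,9,"pics/s2.png")
p,r,s=cur()
piv=np.array([.474,-.125]);way=[]
for a in range(35,106,10):
    way.append((np.r_[piv+.0355*np.array([np.cos(np.radians(a)),np.sin(np.radians(a))]),.285],down(a),1))
rows(np.r_[piv+.0355*np.array([np.cos(np.radians(27)),np.sin(np.radians(27))]),.285],down(27),way)
```

```text
t 2.5 tcp [ 0.5066 -0.1095  0.287 ] grasp [ 0.5064 -0.1095  0.132 ] xdir [ 0.892  0.452 -0.001] zdir [-0.001 -0.    -1.   ] F [ 0.3 -0.1  0.8] M [ 0.05 -0.02 -0.01] w 23.7 q [ 0.32  0.5  -0.25  1.96  0.18  0.7  -1.14]
{"linear":[-0.5, -5.0, 0.0],"turn":[0.0, 0.0, -8.0]}
{"linear":[-0.5, -6.0, 0.0],"turn":[0.0, 0.0, -10.0]}
{"linear":[-0.5, -6.0, 0.0],"turn":[0.0, 0.0, -10.0]}
{"linear":[-0.5, -6.5, 0.0],"turn":[0.0, 0.0, -10.0]}
{"linear":[-0.5, -6.0, 0.0],"turn":[0.0, 0.0, -10.0]}
{"linear":[-0.5, -6.0, 0.0],"turn":[0.0, 0.0, -10.0]}
{"linear":[-0.5, -6.5, 0.0],"turn":[0.0, 0.0, -10.0]}
{"linear":[-0.5, -6.0, 0.0],"turn":[0.0, 0.0, -10.0]}
```

View pics/s2.png

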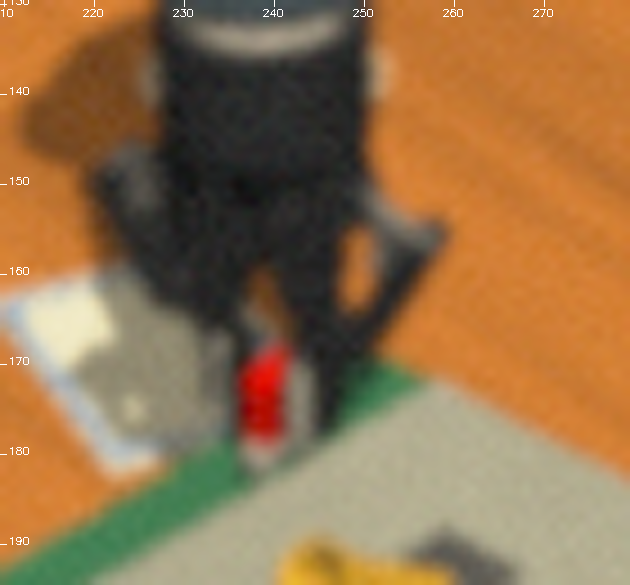

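The red tab at (239,174) is between the fingers. I'll sweep along the arc.

Call:
step_arm(
  commands=[
    {"linear": [-0.5,-6,0],"turn": [0,0,-10],"claw": 24},
    {"linear": [-0.5,-6,0],"turn": [0,0,-10],"claw": 24},
    {"linear": [-0.5,-6,0],"turn": [0,0,-10],"claw": 24},
    {"linear": [-0.5,-6,0],"turn": [0,0,-10],"claw": 24},
    {"linear": [-0.5,-6.5,0],"turn": [0,0,-10],"claw": 24},
    {"linear": [-0.5,-6,0],"turn": [0,0,-10],"claw": 24},
    {"linear": [-0.5,-6,0],"turn": [0,0,-10],"claw": 24},
    {"linear": [0,0,0],"turn": [0,0,0],"claw": 24},
  ],
)

```text
clock: 3.5
position: [0.4718, -0.0901, 0.288]
tcp_rot: [2.085, 2.349, 0.0]
wrist_force: [0.3, -0.1, 0.3]
width: 0.285
```

Run:
```python
from plan import *
show()
```

```text
t 3.5 tcp [ 0.4718 -0.0901  0.288 ] grasp [ 0.472  -0.0902  0.133 ] xdir [-0.118  0.993 -0.001] zdir [ 0.001 -0.001 -1.   ] F [ 0.3 -0.1  0.3] M [-0.03  0.03 -0.02] w 24.4 q [ 0.55  0.49 -0.56  2.04  0.4   0.71 -0.14]
```

Call:
step_arm(
  commands=[
    {"linear": [0,-3,0],"turn": [0,0,-2],"claw": 24},
    {"linear": [0,-2,0],"turn": [0,0,0],"claw": 24},
    {"linear": [0,0,0],"turn": [0,0,0],"claw": 24},
  ],
)

```text
clock: 3.88
position: [0.4668, -0.0903, 0.2873]
tcp_rot: [2.042, 2.387, -0.0]
wrist_force: [1.2, -0.3, -0.4]
width: 0.278
```

Call:
step_arm(
  commands=[
    {"linear": [0,-1.5,0],"turn": [0,0,0],"claw": 24},
    {"linear": [0,0,0],"turn": [0,0,0],"claw": 24},
  ],
)

```text
clock: 4.12
position: [0.4653, -0.0904, 0.2872]
tcp_rot: [-2.041, -2.388, 0.0]
wrist_force: [0.2, -0.3, 1.2]
width: 0.281
```

Call:
step_arm(
  commands=[
    {"linear": [0,-1.5,0],"turn": [0,0,0],"claw": 24},
    {"linear": [0,0,0],"turn": [0,0,0],"claw": 24},
  ],
)

```text
clock: 4.38
position: [0.4637, -0.0905, 0.2871]
tcp_rot: [-2.041, -2.388, 0.0]
wrist_force: [1.0, 0.5, -0.1]
width: 0.282
```

Call:
step_arm(
  commands=[
    {"linear": [0,-1.5,0],"turn": [0,0,0],"claw": 24},
    {"linear": [0,0,0],"turn": [0,0,0],"claw": 24},
  ],
)

```text
clock: 4.62
position: [0.4628, -0.0907, 0.2872]
tcp_rot: [2.04, 2.388, 0.002]
wrist_force: [4.7, 2.2, -2.9]
width: 0.279
```

Call:
step_arm(
  commands=[
    {"linear": [0,-1.5,0],"turn": [0,0,0],"claw": 24},
    {"linear": [0,0,0],"turn": [0,0,0],"claw": 24},
  ],
)

```text
clock: 4.88
position: [0.4623, -0.0908, 0.2875]
tcp_rot: [2.039, 2.387, 0.005]
wrist_force: [8.4, 1.5, -5.8]
width: 0.28
```

Run:
```python
from plan import *
e=get_image("scene")
show()
crop(e,210,130,280,195,9,"pics/s3.png")
```

```text
t 4.92 tcp [ 0.4623 -0.0908  0.2875] grasp [ 0.463  -0.0907  0.1325] xdir [-0.156  0.988  0.   ] zdir [ 0.004  0.001 -1.   ] F [ 7.7  2.1 -6.7] M [ 0.44 -1.63  0.11] w 24.2 q [ 0.57  0.48 -0.57  2.07  0.4   0.7  -0.11]
```

View pics/s3.png

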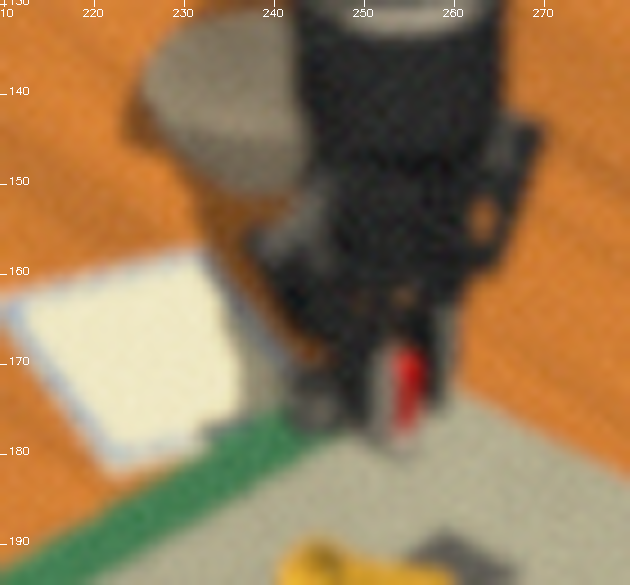

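The turnbutton is against its stop: pushing gives 8 N with almost no motion, and the tab at (255,173) is over the lid. I'll back off and move to the gauge.

Run:
```python
from plan import *
p,r,s=cur()
# command is ~3mm beyond measured
p1=p+r.apply([0,.006,0])
print(down(191).apply([0,0,1]))
rows(p,r,[(p1,down(99),1),(p1+[0,0,.05],down(99),2),(np.array([.5776,.2862,.33]),down(190.95),10)])
```

```text
[ 0.  0. -1.]
{"linear":[0.0, 6.0, 0.0],"turn":[0.0, 0.0, 0.0]}
{"linear":[0.0, 0.0, -25.0],"turn":[0.0, 0.0, 0.0]}
{"linear":[0.0, 0.0, -25.0],"turn":[0.0, 0.0, 0.0]}
{"linear":[35.5, 16.5, 1.0],"turn":[0.0, 0.0, -9.0]}
{"linear":[32.5, 22.0, 0.5],"turn":[0.0, 0.0, -9.5]}
{"linear":[28.0, 27.5, 1.0],"turn":[0.0, 0.0, -9.0]}
{"linear":[24.0, 31.0, 1.0],"turn":[0.0, 0.0, -9.5]}
{"linear":[18.0, 34.5, 0.5],"turn":[0.0, 0.0, -9.0]}
{"linear":[12.5, 37.0, 1.0],"turn":[0.0, 0.0, -9.0]}
{"linear":[7.0, 39.0, 1.0],"turn":[0.0, 0.0, -9.5]}
{"linear":[0.0, 39.0, 0.5],"turn":[0.0, 0.0, -9.0]}
{"linear":[-6.0, 38.5, 1.0],"turn":[0.0, 0.0, -9.5]}
{"linear":[-12.0, 37.5, 1.0],"turn":[0.0, 0.0, -9.0]}
```

Call:
step_arm(
  commands=[
    {"linear": [0,8,0],"turn": [0,0,0],"claw": 24},
    {"linear": [0,0,0],"turn": [0,0,0],"claw": 24},
    {"linear": [0,0,-40],"turn": [0,0,0],"claw": 24},
    {"linear": [0,0,-40],"turn": [0,0,0],"claw": 24},
  ],
)

```text
clock: 5.42
position: [0.4681, -0.09, 0.3676]
tcp_rot: [-2.04, -2.386, 0.003]
wrist_force: [0.9, -0.2, 0.2]
width: 0.278
```

Call:
step_arm(
  commands=[
    {"linear": [35.5,16.5,0],"turn": [0,0,-9],"claw": 50},
    {"linear": [32.5,22,0],"turn": [0,0,-9.5],"claw": 50},
    {"linear": [28,27.5,0],"turn": [0,0,-9],"claw": 50},
    {"linear": [24,31,0],"turn": [0,0,-9.5],"claw": 50},
    {"linear": [18,34.5,0],"turn": [0,0,-9],"claw": 50},
    {"linear": [12.5,37,0],"turn": [0,0,-9],"claw": 50},
    {"linear": [7,39,0],"turn": [0,0,-9.5],"claw": 50},
    {"linear": [0,39,0],"turn": [0,0,-9],"claw": 50},
    {"linear": [-6,38.5,0],"turn": [0,0,-9.5],"claw": 50},
    {"linear": [-12,37.5,0],"turn": [0,0,-9],"claw": 50},
    {"linear": [0,0,0],"turn": [0,0,0],"claw": 50},
    {"linear": [0,0,0],"turn": [0,0,0],"claw": 50},
  ],
)

```text
clock: 6.92
position: [0.5782, 0.2853, 0.3665]
tcp_rot: [0.297, -3.126, 0.003]
wrist_force: [-0.6, 0.1, 0.9]
width: 0.582
```

Run:
```python
from plan import *
d=get_image("top");e=get_image("scene");pickle.dump(d,open("top2.pkl","wb"));pickle.dump(e,open("scene2.pkl","wb"))
show()
crop(d,130,150,300,230,4,"pics/t4.png");crop(e,230,155,345,305,5,"pics/s4.png")
p,r,s=cur()
rows(p,r,[(np.array([.5776,.2862,.207+.03]),down(190.95),3)])
```

```text
t 7.03 tcp [0.5785 0.2847 0.3669] grasp [0.5785 0.2844 0.2119] xdir [-0.982 -0.188  0.001] zdir [-0.    -0.002 -1.   ] F [0.3 0.  0.3] M [ 0.02  0.03 -0.01] w 49.8 q [ 0.07  0.76 -0.94  1.55  0.65  1.17  0.76]
{"linear":[0.0, 0.5, 43.5],"turn":[0.0, 0.0, 0.0]}
{"linear":[0.5, 1.0, 43.0],"turn":[0.0, 0.0, 0.0]}
{"linear":[0.0, 0.5, 43.5],"turn":[0.0, 0.0, 0.0]}
```

View pics/t4.png

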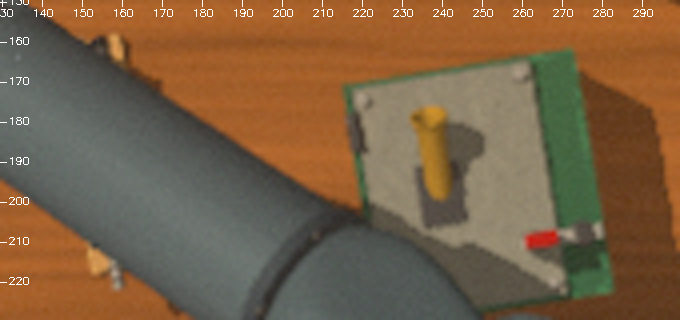

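View pics/s4.png

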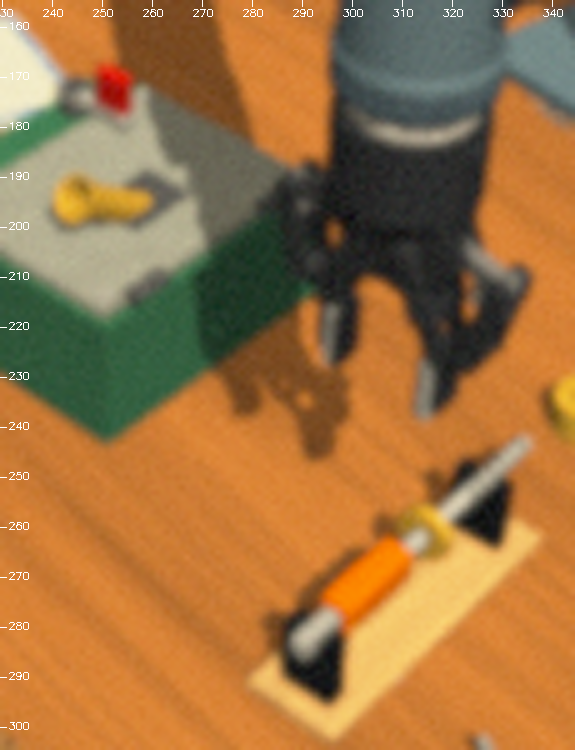

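The turnbutton now lies across the lid edge, from (273,208) to (261,210) in the top view. The fingers straddle the line of the handle. I'll go down to it.

Call:
step_arm(
  commands=[
    {"linear": [0,1,43],"turn": [0,0,0],"claw": 50},
    {"linear": [0,1,43],"turn": [0,0,0],"claw": 50},
    {"linear": [0,0,34],"turn": [0,0,0],"claw": 50},
    {"linear": [0,0,0],"turn": [0,0,0],"claw": 50},
  ],
)

```text
clock: 7.52
position: [0.5774, 0.2862, 0.2449]
tcp_rot: [0.297, -3.123, 0.005]
wrist_force: [0.4, -0.2, -0.0]
width: 0.582
```

Run:
```python
from plan import *
e=get_image("scene")
show()
crop(e,260,170,360,305,6,"pics/s5.png")
```

```text
t 7.58 tcp [0.578  0.2872 0.247 ] grasp [0.5778 0.287  0.092 ] xdir [-0.982 -0.189  0.001] zdir [-0.001 -0.001 -1.   ] F [-0.8  0.5  0.4] M [-0.   -0.01 -0.  ] w 49.9 q [ 0.02  0.9  -0.85  1.61  0.77  1.    0.67]
```

View pics/s5.png

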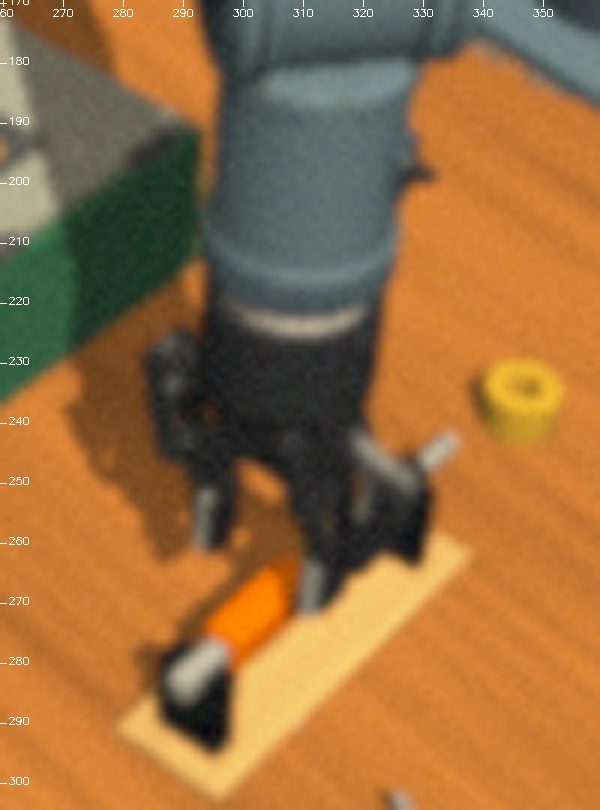

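Call:
step_arm(
  commands=[
    {"linear": [0,0,20],"turn": [0,0,0],"claw": 50},
    {"linear": [0,0,19],"turn": [0,0,0],"claw": 50},
    {"linear": [0,0,0],"turn": [0,0,0],"claw": 50},
  ],
)

```text
clock: 7.95
position: [0.5774, 0.2876, 0.2064]
tcp_rot: [0.3, -3.125, 0.002]
wrist_force: [0.0, -0.1, -0.2]
width: 0.585
```

Run:
```python
from plan import *
e=get_image("scene")
show()
crop(e,260,200,350,305,7,"pics/s6.png")
```

```text
t 8.0 tcp [0.5777 0.2881 0.2075] grasp [0.5775 0.288  0.0525] xdir [-0.982 -0.19   0.001] zdir [-0.001 -0.001 -1.   ] F [ 0.7 -1.1  0.3] M [-0.02 -0.07  0.03] w 49.9 q [-0.    0.95 -0.81  1.62  0.81  0.95  0.65]
```

View pics/s6.png

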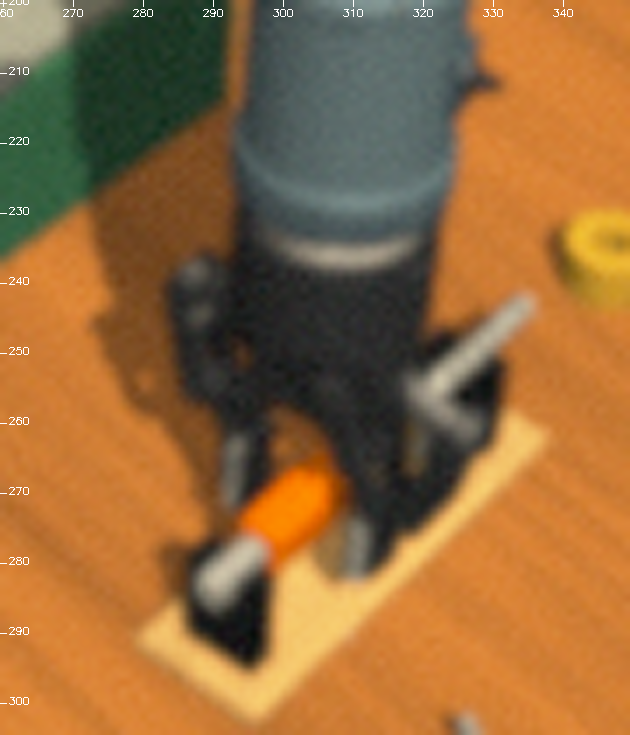

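The orange handle is between the pads, so I'll close and lift.

Call:
step_arm(
  commands=[
    {"linear": [0,0,0],"turn": [0,0,0],"claw": 15},
    {"linear": [0,0,0],"turn": [0,0,0],"claw": 10},
    {"linear": [0,0,0],"turn": [0,0,0],"claw": 10},
    {"linear": [0,0,0],"turn": [0,0,0],"claw": 10},
    {"linear": [0,0,0],"turn": [0,0,0],"claw": 10},
  ],
  grip_force=70,
)

```text
clock: 8.62
position: [0.5783, 0.2884, 0.209]
tcp_rot: [-0.3, 3.126, 0.0]
wrist_force: [-1.9, -2.0, 4.9]
width: 0.218
```

Run:
```python
from plan import *
show()
```

```text
t 8.62 tcp [0.5783 0.2884 0.209 ] grasp [0.5784 0.2885 0.054 ] xdir [-0.982 -0.19  -0.001] zdir [ 0.001  0.    -1.   ] F [-1.9 -2.   4.9] M [-0.32  0.14 -0.01] w 18.7 q [-0.    0.95 -0.81  1.62  0.81  0.95  0.65]
```

```bash
cat >> plan.py <<'E'
YAW=9.8
M=np.array([.5655,-.0015,.134])
def U(yaw=YAW,el=35):
    a,b=np.radians(yaw),np.radians(el);return np.array([np.cos(a)*np.cos(b),np.sin(a)*np.cos(b),np.sin(b)])
HO=np.array([0,0,.158])  # handle centre in tool frame
def tcp_for(hc,rot): return hc-rot.apply(HO)
E
python3 - <<'E'
from plan import *
rt=down(180+YAW,-35)
hB=M+U()*.213; hA=hB+[0,.2,.05]
B=tcp_for(hB,rt);A=tcp_for(hA,rt);print(A,B,hA,hB)
p,r,s=cur()
p=np.array([.5777,.288,.2075]); r=down(190.9)
rows(p,r,[(p+[0,0,.15],r,4),(A,rt,6),(B,rt,5)])
E
```

```text
[0.6481307 0.2127728 0.4355978] [0.6481307 0.0127728 0.3855978] [0.73743336 0.22819805 0.30617178] [0.73743336 0.02819805 0.25617178]
{"linear":[0.0, 0.0, -37.5],"turn":[0.0, 0.0, 0.0]}
{"linear":[0.0, 0.0, -37.5],"turn":[0.0, 0.0, 0.0]}
{"linear":[0.0, 0.0, -37.5],"turn":[0.0, 0.0, 0.0]}
{"linear":[0.0, 0.0, -37.5],"turn":[0.0, 0.0, 0.0]}
{"linear":[-9.0, -14.5, -13.0],"turn":[0.0, -6.0, 0.0]}
{"linear":[-10.5, -14.5, -12.0],"turn":[0.0, -5.5, 0.5]}
{"linear":[-12.0, -14.5, -11.0],"turn":[0.0, -6.0, 0.0]}
{"linear":[-12.5, -14.5, -9.5],"turn":[0.0, -6.0, 0.0]}
{"linear":[-14.0, -14.5, -8.5],"turn":[0.5, -5.5, 0.5]}
{"linear":[-14.5, -14.0, -6.5],"turn":[0.0, -6.0, 0.0]}
{"linear":[11.5, -39.5, 4.5],"turn":[0.0, 0.0, 0.0]}
{"linear":[11.0, -39.5, 4.0],"turn":[0.0, 0.0, 0.0]}
{"linear":[11.5, -39.5, 4.5],"turn":[0.0, 0.0, 0.0]}
{"linear":[11.5, -39.5, 4.5],"turn":[0.0, 0.0, 0.0]}
{"linear":[11.5, -39.0, 4.5],"turn":[0.0, 0.0, 0.0]}
```

Call:
step_arm(
  commands=[
    {"linear": [0,0,-20],"turn": [0,0,0],"claw": 10},
    {"linear": [0,0,-40],"turn": [0,0,0],"claw": 10},
    {"linear": [0,0,-40],"turn": [0,0,0],"claw": 10},
    {"linear": [0,0,-40],"turn": [0,0,0],"claw": 10},
    {"linear": [0,0,0],"turn": [0,0,0],"claw": 10},
  ],
)

```text
clock: 9.25
position: [0.5784, 0.2894, 0.3527]
tcp_rot: [-0.3, 3.121, 0.005]
wrist_force: [0.2, 0.4, -1.5]
width: 0.22
```

Run:
```python
from plan import *
e=get_image("scene");show()
crop(e,240,130,380,305,5,"pics/s7.png")
```

```text
t 9.3 tcp [0.5781 0.2886 0.3503] grasp [0.5785 0.2889 0.1953] xdir [-0.982 -0.19  -0.003] zdir [ 0.003  0.001 -1.   ] F [-0.5  0.3 -1.5] M [-0.03 -0.04  0.  ] w 18.7 q [ 0.06  0.78 -0.93  1.56  0.67  1.15  0.74]
```

View pics/s7.png

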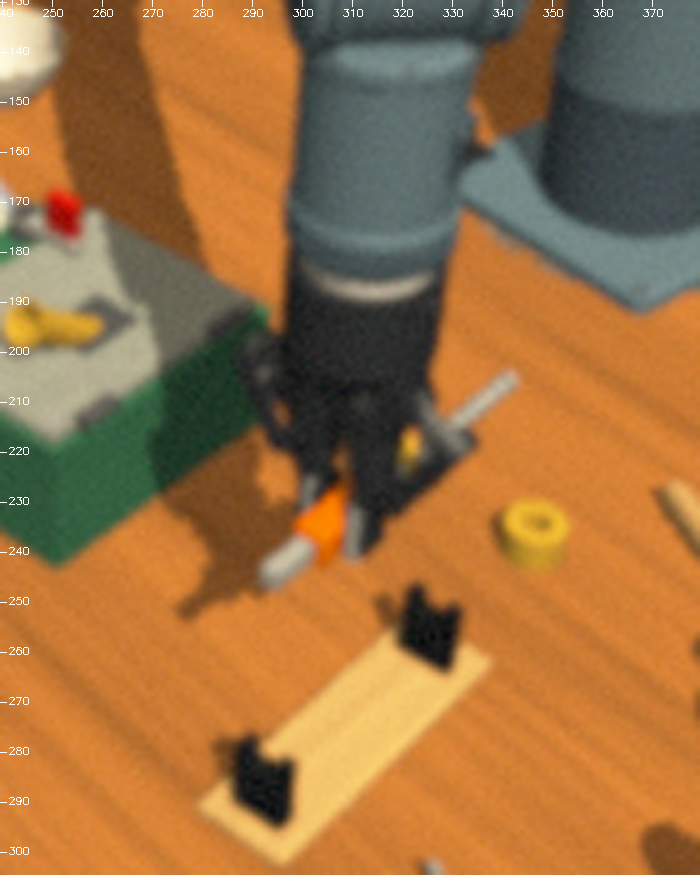

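The gauge is lifted and roughly level, with its tip at (342,205) in the scene view. I'll tilt it next.

Call:
step_arm(
  commands=[
    {"linear": [-9,-14.5,-15],"turn": [0,-6,0],"claw": 10},
    {"linear": [-10.5,-14.5,-14],"turn": [0,-5.5,0.5],"claw": 10},
    {"linear": [-12,-14.5,-13],"turn": [0,-6,0],"claw": 10},
    {"linear": [-12.5,-14.5,-11],"turn": [0,-6,0],"claw": 10},
    {"linear": [-14,-14.5,-10],"turn": [0.5,-5.5,0.5],"claw": 10},
    {"linear": [-14.5,-14,-8],"turn": [0,-6,0],"claw": 10},
    {"linear": [0,0,0],"turn": [0,0,0],"claw": 10},
    {"linear": [0,0,0],"turn": [0,0,0],"claw": 10},
  ],
)

```text
clock: 10.3
position: [0.6455, 0.2134, 0.4349]
tcp_rot: [-0.218, 2.527, 0.065]
wrist_force: [0.3, 0.2, -2.2]
width: 0.219
```

Run:
```python
from plan import *
e=get_image("scene");show()
crop(e,200,90,340,240,5,"pics/s8.png")
rt=down(180+YAW,-35)
hB=M+U()*.213; B=tcp_for(hB,rt)
p,r,s=cur()
rows(p,r,[(B,rt,6)])
```

```text
t 10.35 tcp [0.6455 0.2136 0.435 ] grasp [0.7327 0.2285 0.3077] xdir [-0.809 -0.142 -0.57 ] zdir [ 0.562  0.096 -0.821] F [ 0.2  1.2 -0.8] M [-0.1   0.73  0.06] w 18.8 q [ 0.17  0.57 -0.83  1.67  1.02  0.68  0.59]
{"linear":[9.0, -33.0, 4.0],"turn":[0.0, 0.0, 0.0]}
{"linear":[9.0, -33.0, 3.5],"turn":[0.0, 0.0, 0.0]}
{"linear":[9.5, -33.0, 4.0],"turn":[0.0, 0.0, 0.0]}
{"linear":[9.0, -33.0, 3.5],"turn":[0.0, 0.0, 0.0]}
{"linear":[9.0, -33.0, 4.0],"turn":[0.0, 0.0, 0.0]}
{"linear":[9.0, -33.0, 4.0],"turn":[0.0, 0.0, 0.0]}
```

View pics/s8.png

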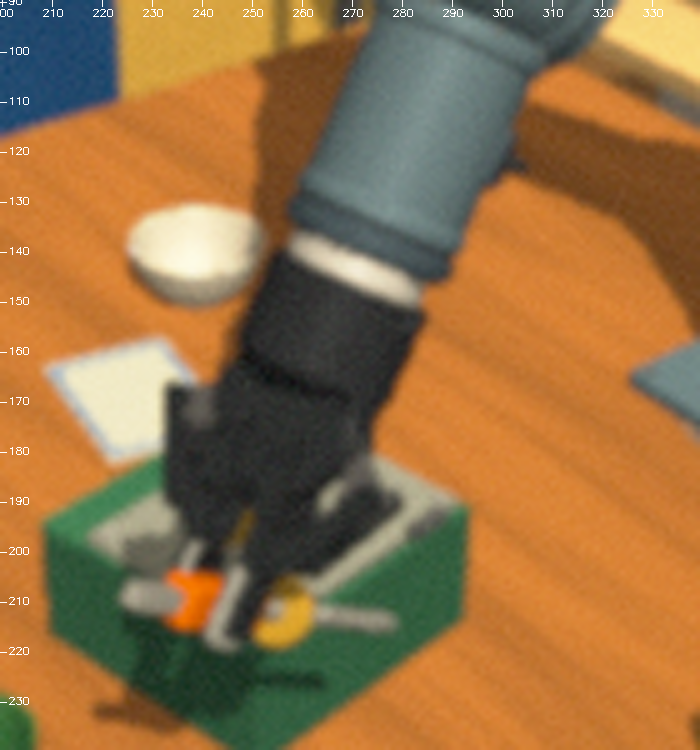

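Call:
step_arm(
  commands=[
    {"linear": [9,-33,3.5],"turn": [0,0,0],"claw": 10},
    {"linear": [9,-33,3.5],"turn": [0,0,0],"claw": 10},
    {"linear": [9,-33,4],"turn": [0,0,0],"claw": 10},
    {"linear": [9,-33,4],"turn": [0,0,0],"claw": 10},
    {"linear": [9,-33,4],"turn": [0,0,0],"claw": 10},
    {"linear": [9,-33,4],"turn": [0,0,0],"claw": 10},
    {"linear": [0,0,0],"turn": [0,0,0],"claw": 10},
    {"linear": [0,0,0],"turn": [0,0,0],"claw": 10},
  ],
)

```text
clock: 11.35
position: [0.6493, 0.0136, 0.3868]
tcp_rot: [-0.218, 2.523, 0.067]
wrist_force: [0.3, 1.2, -1.0]
width: 0.216
```

Run:
```python
from plan import *
e=get_image("scene");d=get_image("top");show();pickle.dump(d,open("top9.pkl","wb"));pickle.dump(e,open("scene9.pkl","wb"))
crop(e,190,130,290,215,7,"pics/s9.png")
crop(d,205,130,275,215,8,"pics/t9.png")
rt=down(180+YAW,-35)
p,r,s=cur(); h=p+r.apply(HO); u=-r.apply([1,0,0])
for n,x in(("tip",-.153),("collar",-.058),("hc",0)): print(n,proj(e,h+x*u),proj(d,h+x*u),h+x*u)
print("mouth",proj(e,M),proj(d,M))
```

```text
t 11.45 tcp [0.6493 0.0144 0.3873] grasp [0.7369 0.0295 0.2603] xdir [-0.807 -0.142 -0.574] zdir [ 0.565  0.098 -0.819] F [-0.9 -0.1 -1.1] M [-0.11  0.68 -0.03] w 18.8 q [ 0.56  0.59 -0.87  1.79  0.98  0.46  0.88]
tip [[232.44408075 191.96296869]] [[233.65497031 161.1903551 ]] [0.61523697 0.00804131 0.17010534]
collar [[211.44716231 188.33348135]] [[228.93012767 132.9493396 ]] [0.69185933 0.02156923 0.2246123 ]
hc [[197.21708473 185.87361331]] [[225.88527099 114.73066187]] [0.7386393  0.02982839 0.25789024]
mouth [[244.59658901 194.15909504]] [[236.8025188  178.53612983]]
```

View pics/s9.png

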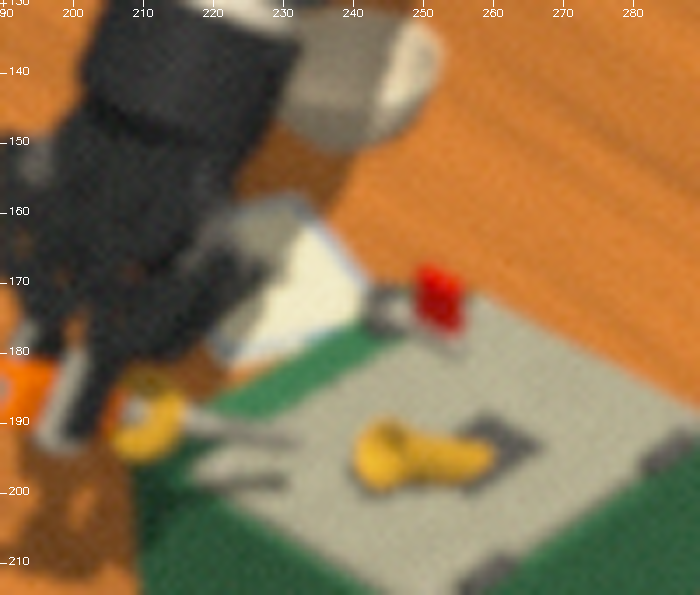

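View pics/t9.png

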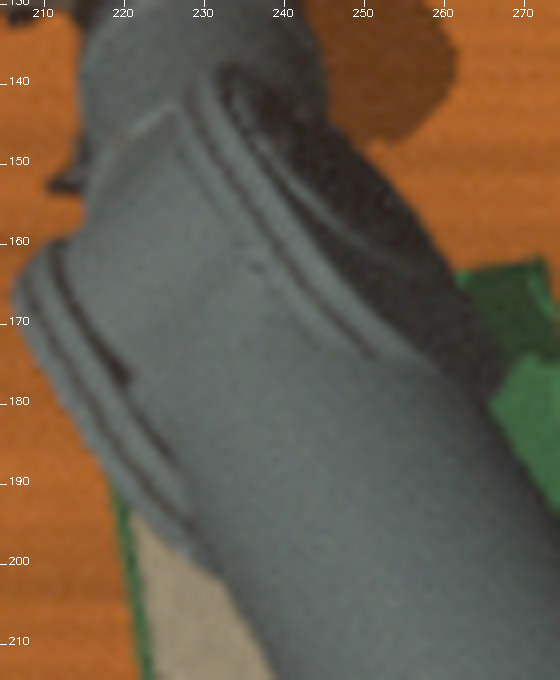

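Run:
```python
from h import *
e=ld("scene9.pkl")
x0,y0,x1,y1=195,180,265,205;k=11
im=cv2.resize(e["img"][y0:y1,x0:x1,::-1],None,fx=k,fy=k,interpolation=cv2.INTER_CUBIC)
cv2.imwrite("pics/s9z.png",im)
for x in range(212,236,2):
    print(x,e["img"][184:202,x].sum(1).tolist())
```

```text
212 [231, 233, 285, 366, 422, 429, 437, 428, 406, 380, 303, 236, 169, 143, 134, 124, 121, 113]
214 [256, 277, 346, 394, 434, 431, 405, 384, 332, 277, 231, 179, 164, 157, 172, 163, 118, 118]
216 [244, 245, 297, 374, 454, 486, 434, 350, 252, 190, 154, 174, 210, 230, 242, 187, 138, 140]
218 [234, 227, 251, 281, 380, 447, 446, 376, 277, 197, 198, 288, 366, 376, 327, 240, 174, 155]
220 [239, 245, 265, 292, 343, 417, 448, 390, 296, 252, 334, 431, 466, 448, 370, 271, 209, 183]
222 [298, 307, 295, 291, 310, 345, 392, 375, 345, 358, 449, 507, 503, 460, 375, 305, 280, 285]
224 [357, 335, 291, 272, 292, 335, 376, 379, 367, 402, 463, 489, 468, 423, 348, 325, 364, 382]
226 [321, 299, 279, 279, 271, 320, 384, 402, 388, 391, 454, 479, 476, 416, 349, 328, 414, 444]
228 [280, 283, 281, 282, 296, 356, 398, 428, 395, 385, 427, 469, 458, 399, 325, 326, 421, 470]
230 [284, 270, 279, 322, 357, 433, 463, 452, 407, 382, 422, 471, 483, 426, 364, 372, 428, 477]
232 [280, 285, 306, 356, 429, 467, 489, 481, 455, 435, 453, 483, 487, 490, 502, 497, 488, 489]
234 [291, 333, 405, 451, 482, 496, 496, 498, 498, 494, 486, 496, 488, 509, 515, 509, 506, 504]
```

View pics/s9z.png

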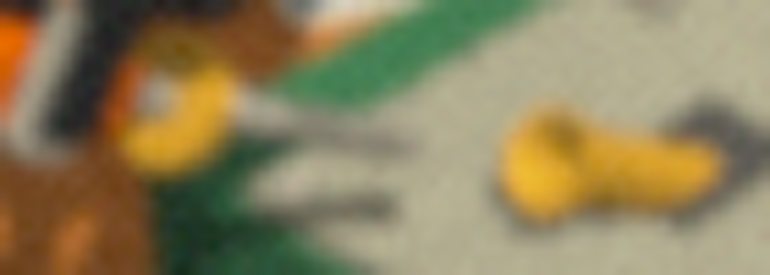

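In the scene view the rod points at the mouth: tip at about (232,193), mouth at (244.5,194.5). I'll advance until the tip is just short of the mouth and look again.

Call:
step_arm(
  commands=[
    {"linear": [15,0,0],"turn": [0,0,0],"claw": 10},
    {"linear": [15,0,0],"turn": [0,0,0],"claw": 10},
    {"linear": [15,0,0],"turn": [0,0,0],"claw": 10},
    {"linear": [0,0,0],"turn": [0,0,0],"claw": 10},
    {"linear": [0,0,0],"turn": [0,0,0],"claw": 10},
  ],
)

```text
clock: 12.08
position: [0.6137, 0.007, 0.362]
tcp_rot: [-0.219, 2.521, 0.066]
wrist_force: [0.0, -0.4, -1.3]
width: 0.218
```

Run:
```python
from plan import *
ims=[]
e=get_image("scene");show();pickle.dump(e,open("scene10.pkl","wb"))
x0,y0,x1,y1=205,180,270,205;k=12
im=cv2.resize(e["img"][y0:y1,x0:x1,::-1],None,fx=k,fy=k,interpolation=cv2.INTER_CUBIC)
p,r,s=cur(); h=p+r.apply(HO); u=-r.apply([1,0,0])
q=((proj(e,np.array([h-.058*u,h-.153*u]))-[x0,y0]+.5)*k-.5).astype(int)
im2=im.copy();cv2.line(im2,tuple(map(int,q[0])),tuple(map(int,q[1])),(255,0,0),1)
q=((proj(e,np.array([M,M-.06*U()]))-[x0,y0]+.5)*k-.5).astype(int)
cv2.line(im2,tuple(map(int,q[0])),tuple(map(int,q[1])),(255,0,255),1)
cv2.imwrite("pics/s10z.png",np.vstack([im,im2]))
print("tip",h-.153*u, "from mouth",(h-.153*u-M)@U())
```

```text
t 12.12 tcp [0.6138 0.0068 0.362 ] grasp [0.7016 0.0218 0.2352] xdir [-0.806 -0.141 -0.575] zdir [ 0.567  0.096 -0.818] F [ 1.   0.6 -1.6] M [-0.13  0.7  -0.01] w 18.6 q [ 0.55  0.55 -0.8   1.9   1.05  0.37  0.78]
tip [5.79984214e-01 4.62163337e-04 1.44768756e-01] from mouth 0.018141925879710277
```

View pics/s10z.png

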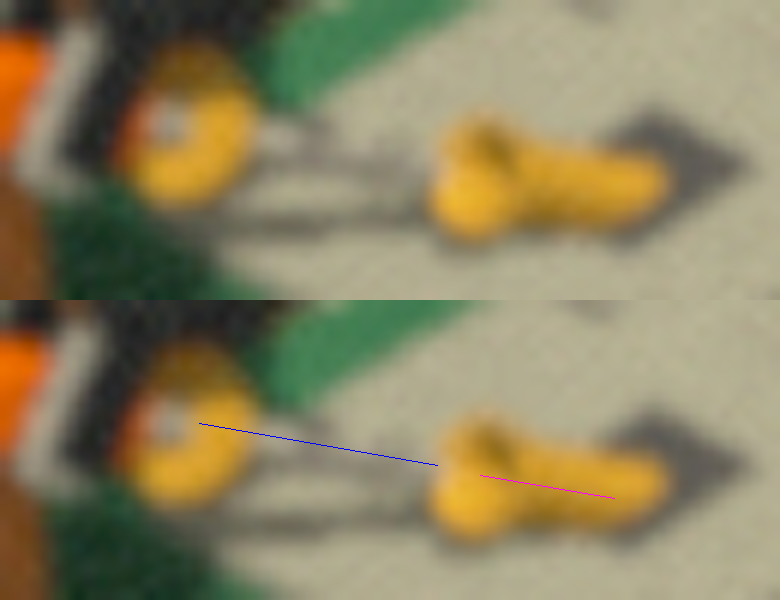

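Run:
```python
from plan import *
e=ld("scene10.pkl")
p,r,s=cur(); h=p+r.apply(HO)
for yaw in(7,9.8,12):
  for el in(35,37,39,41):
    a=proj(e,np.array([h-.06*U(yaw,el),h-.153*U(yaw,el)])); print(yaw,el,a.round(1).tolist(),((a[1]-a[0])[1]/(a[1]-a[0])[0]).round(3))
for x in range(226,244):
    c=e["img"][184:204,x].astype(int); print(x,c.sum(1).tolist(), (c[:,0]-c[:,2]).tolist())
```

```text
7 35 [[222.2, 190.3], [242.5, 194.2]] 0.192
7 37 [[221.9, 190.9], [241.8, 195.8]] 0.244
7 39 [[221.6, 191.6], [241.0, 197.4]] 0.297
7 41 [[221.3, 192.3], [240.2, 198.9]] 0.353
9.8 35 [[221.7, 189.9], [241.1, 193.3]] 0.174
9.8 37 [[221.4, 190.6], [240.4, 194.9]] 0.228
9.8 39 [[221.1, 191.3], [239.6, 196.5]] 0.284
9.8 41 [[220.7, 191.9], [238.9, 198.1]] 0.342
12 35 [[221.2, 189.7], [239.9, 192.7]] 0.161
12 37 [[220.9, 190.3], [239.3, 194.3]] 0.216
12 39 [[220.6, 191.0], [238.5, 195.9]] 0.274
12 41 [[220.3, 191.7], [237.8, 197.5]] 0.334
226 [163, 168, 178, 216, 255, 336, 407, 439, 392, 328, 332, 392, 428, 390, 321, 333, 394, 447, 429, 371] [-7, -8, 4, 23, 54, 66, 69, 60, 50, 38, 29, 29, 29, 26, 19, 22, 28, 31, 28, 18]
227 [188, 196, 213, 210, 214, 298, 409, 465, 411, 354, 385, 431, 450, 396, 312, 324, 407, 475, 458, 403] [-6, -15, -11, -5, 9, 21, 33, 32, 32, 26, 25, 30, 32, 27, 25, 21, 26, 31, 28, 21]
228 [249, 252, 255, 252, 244, 303, 405, 456, 431, 367, 391, 459, 466, 406, 312, 324, 413, 473, 477, 437] [-12, -16, -16, -17, -8, 11, 25, 30, 25, 25, 26, 32, 35, 27, 22, 24, 30, 33, 34, 30
[... 2119 characters left out ...]
3, 366, 330, 325, 390, 453, 479, 494, 499] [30, 35, 33, 34, 32, 36, 37, 43, 40, 39, 36, 49, 60, 54, 34, 27, 31, 33, 34, 32]
241 [488, 506, 496, 487, 490, 498, 493, 491, 483, 480, 473, 462, 429, 402, 369, 370, 394, 443, 488, 496] [34, 32, 34, 35, 33, 34, 49, 67, 75, 71, 73, 101, 130, 117, 69, 38, 26, 33, 31, 35]
242 [499, 496, 503, 497, 492, 498, 488, 472, 452, 481, 494, 497, 469, 446, 403, 360, 360, 419, 474, 494] [34, 36, 35, 34, 35, 45, 71, 102, 120, 111, 123, 144, 173, 168, 121, 71, 35, 31, 33, 34]
243 [496, 494, 501, 495, 492, 484, 457, 431, 424, 428, 466, 458, 467, 452, 427, 365, 351, 411, 467, 495] [35, 35, 35, 34, 40, 60, 95, 128, 140, 152, 160, 177, 182, 181, 149, 99, 46, 31, 33, 34]
```

The rod line meets the mouth to within 1 px. I'll insert slowly and watch the force.

Call:
step_arm(
  commands=[
    {"linear": [8,0,0],"turn": [0,0,0],"claw": 10},
    {"linear": [8,0,0],"turn": [0,0,0],"claw": 10},
    {"linear": [6,0,0],"turn": [0,0,0],"claw": 10},
    {"linear": [0,0,0],"turn": [0,0,0],"claw": 10},
  ],
)

```text
clock: 12.62
position: [0.5948, 0.0028, 0.3482]
tcp_rot: [-0.218, 2.524, 0.064]
wrist_force: [-0.2, -1.5, -1.4]
width: 0.221
```

Call:
step_arm(
  commands=[
    {"linear": [5,0,0],"turn": [0,0,0],"claw": 10},
    {"linear": [5,0,0],"turn": [0,0,0],"claw": 10},
    {"linear": [0,0,0],"turn": [0,0,0],"claw": 10},
  ],
)

```text
clock: 13.0
position: [0.5869, 0.0015, 0.3425]
tcp_rot: [-0.217, 2.523, 0.065]
wrist_force: [-0.7, 0.5, -0.4]
width: 0.218
```

```bash
cat > ck.py <<'E'
from plan import *
import sys
show()
p,r,s=cur(); h=p+r.apply(HO); u=-r.apply([1,0,0]);t=h-.153*u-M
a=np.radians(YAW);v=np.array([-np.sin(a),np.cos(a),0]);w=np.cross(U(),v)
print("tip along",(t@U()).round(4),"lat",(t@v).round(4),"perp",(t@w).round(4),"axis err",np.degrees([u@v,u@w]).round(1),"F tube",np.round([s["wrist_force"]@q for q in(U(),v,w)],1))
if len(sys.argv)>1:
    e=get_image("scene");x0,y0,x1,y1=190,150,280,210;k=8
    cv2.imwrite("pics/%s.png"%sys.argv[1],cv2.resize(e["img"][y0:y1,x0:x1,::-1],None,fx=k,fy=k,interpolation=cv2.INTER_CUBIC))
E
python3 ck.py s11
```

```text
t 13.0 tcp [0.5869 0.0015 0.3425] grasp [0.6744 0.0163 0.2155] xdir [-0.807 -0.141 -0.573] zdir [ 0.565  0.095 -0.82 ] F [-0.7  0.5 -0.4] M [-0.07  0.74  0.01] w 18.6 q [ 0.52  0.52 -0.73  1.98  1.14  0.29  0.67]
tip along -0.0158 lat -0.0013 perp 0.0006 axis err [ 0.1 -0. ] F tube [-0.7  0.7  0. ]
```

View pics/s11.png

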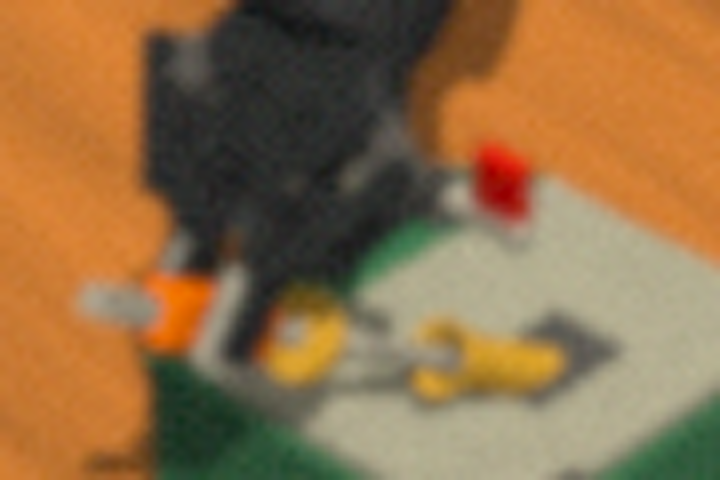

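```bash
python3 - <<'E'
from plan import *
e=ld("scene10.pkl");C=-np.array(e["R"]).T@e["t"];d=C-M;d/=np.linalg.norm(d);print(C,d,np.degrees(np.arccos(d@U())))
a=np.radians(YAW);v=np.array([-np.sin(a),np.cos(a),0]);w=np.cross(U(),v);print(d@U(),d@v,d@w)
E
python3 - <<'E'
from plan import *
e=get_image("scene");crop(e,232,180,262,206,24,"pics/s12.png")
E
```

```text
[1.17655586 0.86356071 0.92980199] [0.4612537  0.65298851 0.60070877] 36.10675574600102
0.8079204061324796 0.5649502701394903 0.16761804683281042
```

View pics/s12.png

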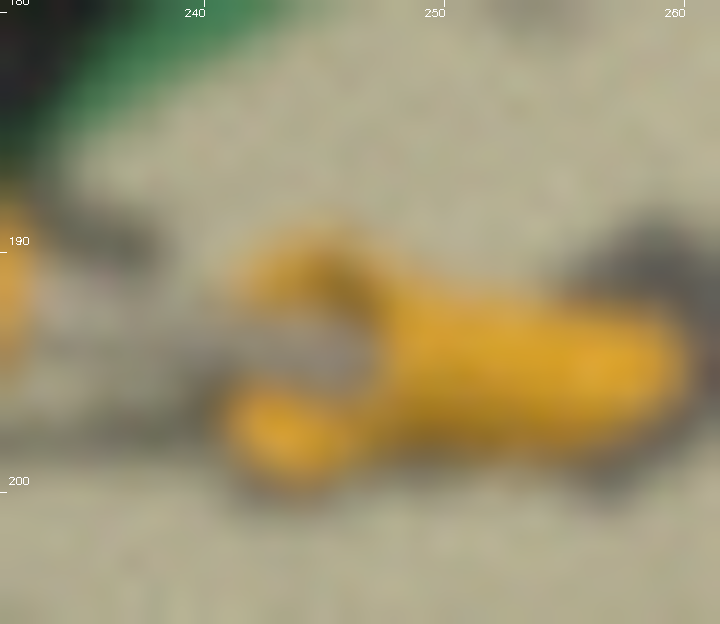

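The rod enters the dark bore at about (246,194) and is cut off by the rim, so it is inside. I'll continue.

Call:
step_arm(
  commands=[
    {"linear": [5,0,0],"turn": [0,0,0],"claw": 10},
    {"linear": [5,0,0],"turn": [0,0,0],"claw": 10},
    {"linear": [0,0,0],"turn": [0,0,0],"claw": 10},
  ],
)

```text
clock: 13.48
position: [0.5787, 0.0, 0.3367]
tcp_rot: [-0.218, 2.524, 0.064]
wrist_force: [-0.1, 0.7, -0.7]
width: 0.226
```

Call:
step_arm(
  commands=[
    {"linear": [5,0,0],"turn": [0,0,0],"claw": 10},
    {"linear": [5,0,0],"turn": [0,0,0],"claw": 10},
    {"linear": [0,0,0],"turn": [0,0,0],"claw": 10},
  ],
)

```text
clock: 13.85
position: [0.5706, -0.0014, 0.331]
tcp_rot: [-0.218, 2.524, 0.064]
wrist_force: [-0.9, -0.8, -1.1]
width: 0.218
```

```bash
python3 ck.py s13
```

```text
t 13.85 tcp [ 0.5706 -0.0014  0.331 ] grasp [0.6582 0.0134 0.2039] xdir [-0.807 -0.141 -0.573] zdir [ 0.565  0.095 -0.82 ] F [-0.9 -0.8 -1.1] M [-0.09  0.82 -0.01] w 18.6 q [ 0.5   0.5  -0.69  2.03  1.23  0.25  0.57]
tip along -0.036 lat -0.0014 perp 0.0006 axis err [ 0.1 -0.1] F tube [-1.5 -0.6 -0.3]
```

View pics/s13.png

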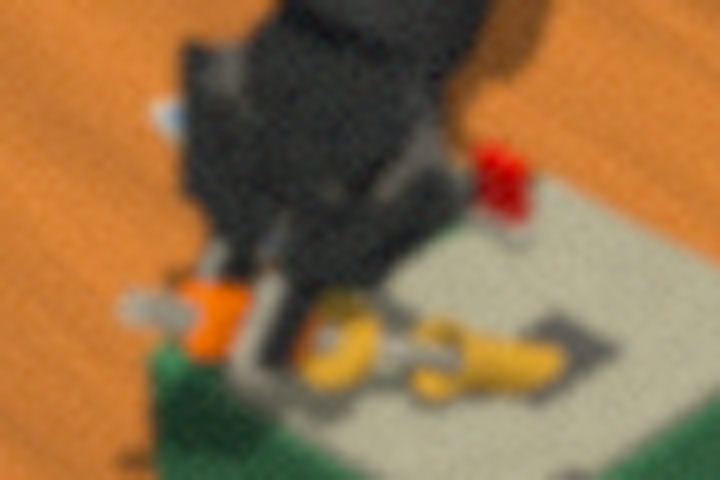

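The rod is 36 mm in and moving freely, but joint 6 (0.25) is nearing its 0.19 limit. I'll fit a quick kinematic model to the logged states to choose a roll about the rod axis that relieves it.

```bash
cat > kin.py <<'E'
from plan import *
import itertools
from scipy.optimize import least_squares
# samples: q, tcp, xdir, zdir
S=[([1.23478154,0.53717809,-0.00444534,1.53886719,0.00259955,1.06732219,-0.07117292],[.1732,-.6262,.4039],[.964,.267,0],[-.001,.002,-1]),
([.34,.41,-.27,1.93,.14,.83,-1.11],[.5057,-.1099,.3434],[.892,.451,-.004],[-.004,0,-1]),
([.55,.49,-.56,2.04,.4,.71,-.14],[.4718,-.0901,.288],[-.118,.993,-.001],[.001,-.001,-1]),
([.07,.76,-.94,1.55,.65,1.17,.76],[.5785,.2847,.3669],[-.982,-.188,.001],[0,-.002,-1]),
([0,.95,-.81,1.62,.81,.95,.65],[.5783,.2884,.209],[-.982,-.19,-.001],[.001,0,-1]),
([.17,.57,-.83,1.67,1.02,.68,.59],[.6455,.2136,.435],[-.809,-.142,-.57],[.562,.096,-.821]),
([.56,.59,-.87,1.79,.98,.46,.88],[.6493,.0144,.3873],[-.807,-.142,-.574],[.565,.098,-.819]),
([.55,.55,-.8,1.9,1.05,.37,.78],[.6138,.0068,.362],[-.806,-.141,-.575],[.567,.096,-.818]),
([.52,.52,-.73,1.98,1.14,.29,.67],[.5869,.0015,.3425],[-.807,-.141,-.573],[.565,.095,-.82]),
([.5,.5,-.69,2.03,1.23,.25,.57],[.5706,-.0014,.331],[-.807,-.141,-.573],[.565,.095,-.82])]
Q=np.array([a[0] for a in S]);P=np.array([a[1] for a in S])
T=[]
for a in S:
    x=np.array(a[2]);z=np.array(a[3]);z=z/np.linalg.norm(z);x=x-z*(x@z);x/=np.linalg.norm(x);T.append(np.c_[x,np.cross(z,x),z])
T=Ro.from_matrix(T)
def chain(q,sg):
    ax='zyzyzyz';R=[Ro.identity()]
    for i in range(7): R.append(R[-1]*Ro.from_euler(ax[i],sg[i]*q[i]))
    return R
if __name__=="__main__":
    best=[]
    for sg in itertools.product([1,-1],repeat=7):
        if sg[1]<0: continue
        E=[chain(q,sg)[-1] for q in Q]
        # find constant base Rz(b) and tool Rz(c): Rz(b) E Rz(c) = T
        def f(x): return np.ravel([(Ro.from_euler('z',x[0])*e*Ro.from_euler('z',x[1])).as_matrix()-t.as_matrix() for e,t in zip(E,T)])
        for b0 in(0,np.pi):
          for c0 in(0,1.57,3.14,-1.57):
            o=least_squares(f,[b0,c0]);best.append((o.cost,sg,o.x))
    best.sort(key=lambda a:a[0])
    for b in best[:5]: print(b)
E
python3 kin.py
```

```text
(np.float64(0.000492793970921273), (-1, 1, -1, 1, -1, 1, -1), array([0.00514379, 1.57546527]))
(np.float64(0.0004927939709212734), (-1, 1, -1, 1, -1, 1, -1), array([0.00514379, 1.57546527]))
(np.float64(0.0004927939709212792), (-1, 1, -1, 1, -1, 1, -1), array([6.2883291 , 1.57546527]))
(np.float64(0.0004927939709212797), (-1, 1, -1, 1, -1, 1, -1), array([0.00514379, 1.57546527]))
(np.float64(0.00049279397092128), (-1, 1, -1, 1, -1, 1, -1), array([0.00514379, 1.57546527]))
```

```bash
cat > kin2.py <<'E'
from kin import *
sg=(-1,1,-1,1,-1,1,-1)
def basis(q):
    R=chain(q,sg);c=[np.array([0,0,1.])]
    for i in(3,5,7) : 
        m=R[i].as_matrix()if i<7 else R[6].as_matrix()
        c.append(m[:,2])
    # offsets x
    c+= [R[3].as_matrix()[:,0],R[4].as_matrix()[:,0],R[6].as_matrix()[:,0]]
    return np.array(c).T
A=np.vstack([basis(q) for q in Q]);L,res,rk,sv=np.linalg.lstsq(A,P.ravel(),rcond=None)
def fk(q):
    return basis(q)@L, chain(q,sg)[-1]*Ro.from_euler('z',np.pi/2)
lo=np.array([-2.7,-.37,-1.27,.24,-1.31,.19,-2.76]);hi=np.array([2.7,2.16,1.26,2.4,4.45,1.91,2.76])
def ik(p,r,q0,reg=.02,m=.05):
    def f(q):
        P_,R_=fk(q); return np.r_[(P_-p)*100,(r.inv()*R_).as_rotvec()*20,reg*(q-q0)]
    o=least_squares(f,np.clip(q0,lo+m,hi-m),bounds=(lo+m-1e-6,hi-m+1e-6)); P_,R_=fk(o.x)
    return o.x,np.linalg.norm(P_-p),np.degrees(np.linalg.norm((r.inv()*R_).as_rotvec()))
if __name__=="__main__":
    print(L.round(4),"resid mm",(A@L-P.ravel()).reshape(-1,3).round(4).max()*1000)
    rt=down(180+YAW,-35);q0=np.array(get_state()["joint_positions"])
    for depth in(.036,.065,.095):
        for roll in(-30,-20,-10,0,10,20,30):
            rr=rt*Ro.from_euler('x',roll,degrees=True)
            hc=M+U()*(.153-depth); q,ep,er=ik(tcp_for(hc,rr),rr,q0)
            print(depth,roll,q.round(2),round(ep*1000,1),round(er,1))
E
python3 kin2.py
```

```text
[ 0.2804  0.5547  0.433   0.1492 -0.0083 -0.0015  0.0194] resid mm 39.5
0.036 -30 [ 1.01  0.93 -1.22  1.86  0.36  0.45  1.79] 0.0 0.0
0.036 -20 [ 0.97  0.83 -1.22  1.93  0.78  0.39  1.3 ] 0.0 0.0
0.036 -10 [ 0.84  0.68 -1.08  2.    1.07  0.33  0.89] 0.0 0.0
0.036 0 [ 0.51  0.5  -0.7   2.04  1.24  0.24  0.56] 0.0 0.0
0.036 10 [ 0.35  0.49 -0.62  2.06  1.54  0.43  0.17] 0.0 0.0
0.036 20 [ 0.22  0.52 -0.6   2.06  1.6   0.66  0.03] 0.0 0.0
0.036 30 [ 0.08  0.57 -0.54  2.03  1.59  0.88 -0.05] 0.0 0.0
0.065 -30 [ 1.05  0.94 -1.22  1.92  0.39  0.41  1.79] 0.0 0.0
0.065 -20 [ 1.    0.84 -1.22  2.    0.86  0.34  1.23] 0.0 0.0
0.065 -10 [ 0.83  0.64 -1.01  2.07  1.14  0.24  0.82] 0.0 0.0
0.065 0 [ 0.55  0.51 -0.74  2.12  1.57  0.24  0.24] 0.0 0.0
0.065 10 [ 0.42  0.51 -0.72  2.14  1.71  0.48  0.01] 0.0 0.0
0.065 20 [ 0.26  0.54 -0.65  2.13  1.7   0.69 -0.08] 0.0 0.0
0.065 30 [ 0.09  0.58 -0.56  2.1   1.65  0.9  -0.14] 0.0 0.0
0.095 -30 [ 1.08  0.95 -1.22  1.98  0.43  0.37  1.77] 0.0 0.0
0.095 -20 [ 1.03  0.85 -1.22  2.07  0.98  0.3   1.13] 0.0 0.0
0.095 -10 [ 0.87  0.66 -1.05  2.15  1.46  0.24  0.51] 0.0 0.0
0.095 0 [ 0.69  0.58 -0.93  2.2   1.81  0.37  0.04] 0.0 0.0
0.095 10 [ 0.5   0.56 -0.83  2.21  1.84  0.56 -0.12] 0.0 0.0
0.095 20 [ 0.29  0.56 -0.7   2.2   1.79  0.74 -0.19] 0.0 0.0
0.095 30 [ 0.11  0.6  -0.59  2.17  1.72  0.92 -0.24] 0.0 0.0
```

Call:
step_arm(
  commands=[
    {"linear": [0,11,0.4],"turn": [4,0,0],"claw": 10},
    {"linear": [0,0,0],"turn": [0,0,0],"claw": 10},
  ],
)

```text
clock: 14.15
position: [0.5695, 0.0119, 0.3315]
tcp_rot: [-0.196, 2.519, -0.022]
wrist_force: [-0.9, 0.4, -1.7]
width: 0.227
```

```bash
python3 ck.py
```

```text
t 14.15 tcp [0.5695 0.0119 0.3315] grasp [0.6589 0.0164 0.2049] xdir [-0.806 -0.145 -0.574] zdir [ 0.577  0.029 -0.817] F [-0.9  0.4 -1.7] M [-0.    0.7  -0.02] w 19.4 q [ 0.37  0.47 -0.59  2.04  1.35  0.28  0.39]
tip along -0.0345 lat 0.0006 perp 0.0005 axis err [0.3 0. ] F tube [-1.6  0.6 -0.9]
```

Good, joint 6 rises. I'll roll further and then push on.

Call:
step_arm(
  commands=[
    {"linear": [0,10.5,0.4],"turn": [4,0,0],"claw": 10},
    {"linear": [0,10.5,0.4],"turn": [4,0,0],"claw": 10},
    {"linear": [0,0,0],"turn": [0,0,0],"claw": 10},
  ],
)

```text
clock: 14.52
position: [0.5677, 0.0314, 0.3284]
tcp_rot: [-0.137, 2.508, -0.196]
wrist_force: [-0.8, 1.6, -1.2]
width: 0.219
```

```bash
python3 ck.py
```

```text
t 14.53 tcp [0.5677 0.0314 0.3284] grasp [0.6588 0.0145 0.2041] xdir [-0.807 -0.143 -0.573] zdir [ 0.588 -0.109 -0.802] F [-0.8  1.6 -1.2] M [ 0.29  0.84 -0.01] w 18.7 q [ 0.23  0.46 -0.53  2.05  1.49  0.44  0.17]
tip along -0.0352 lat -0.0013 perp 0.0004 axis err [ 0.2 -0.1] F tube [-1.1  1.7 -0.7]
```

Call:
step_arm(
  commands=[
    {"linear": [6,0,0],"turn": [0,0,0],"claw": 10},
    {"linear": [6,0,0],"turn": [0,0,0],"claw": 10},
    {"linear": [6,0,0],"turn": [0,0,0],"claw": 10},
    {"linear": [0,0,0],"turn": [0,0,0],"claw": 10},
  ],
)

```text
clock: 15.02
position: [0.5524, 0.0277, 0.3176]
tcp_rot: [-0.133, 2.509, -0.198]
wrist_force: [-1.3, 3.1, -0.7]
width: 0.215
```

```bash
python3 ck.py s14
```

```text
t 15.03 tcp [0.5524 0.0277 0.3176] grasp [0.6434 0.0104 0.1933] xdir [-0.808 -0.141 -0.572] zdir [ 0.587 -0.111 -0.802] F [-1.3  3.1 -0.7] M [1.03 0.94 0.09] w 18.3 q [ 0.23  0.46 -0.52  2.1   1.57  0.43  0.08]
tip along -0.0545 lat -0.0023 perp 0.0007 axis err [ 0.1 -0.1] F tube [-1.1  3.3 -0.1]
```

View pics/s14.png

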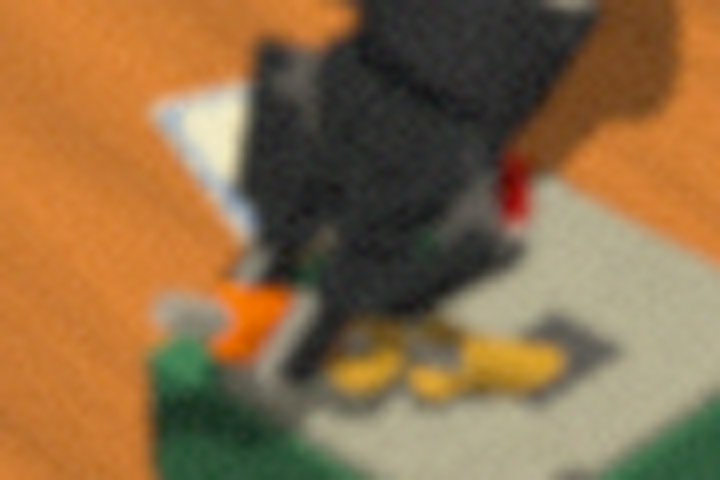

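Call:
step_arm(
  commands=[
    {"linear": [3,1,0],"turn": [0,0,0],"claw": 10},
    {"linear": [6,1,0],"turn": [0,0,0],"claw": 10},
    {"linear": [6,0,0],"turn": [0,0,0],"claw": 10},
    {"linear": [0,0,0],"turn": [0,0,0],"claw": 10},
  ],
)

```text
clock: 15.58
position: [0.5401, 0.027, 0.3085]
tcp_rot: [-0.132, 2.509, -0.2]
wrist_force: [-0.2, 0.3, -1.8]
width: 0.22
```

```bash
python3 ck.py
```

```text
t 15.57 tcp [0.5401 0.027  0.3085] grasp [0.6311 0.0095 0.1842] xdir [-0.808 -0.141 -0.572] zdir [ 0.587 -0.113 -0.802] F [-0.2  0.3 -1.8] M [0.17 0.87 0.03] w 18.8 q [ 0.23  0.46 -0.52  2.13  1.65  0.44 -0.01]
tip along -0.0697 lat -0.0012 perp 0.0004 axis err [ 0.1 -0.1] F tube [-1.2  0.3 -1.3]
```

Free again, 70 mm in and 25 mm to go.

Call:
step_arm(
  commands=[
    {"linear": [6,0,0],"turn": [0,0,0],"claw": 10},
    {"linear": [6,0,0],"turn": [0,0,0],"claw": 10},
    {"linear": [4,0,0],"turn": [0,0,0],"claw": 10},
    {"linear": [0,0,0],"turn": [0,0,0],"claw": 10},
  ],
)

```text
clock: 16.08
position: [0.5277, 0.0253, 0.2998]
tcp_rot: [-0.133, 2.508, -0.199]
wrist_force: [-0.3, -0.0, -1.3]
width: 0.217
```

```bash
python3 ck.py s15
```

```text
t 16.07 tcp [0.5277 0.0253 0.2998] grasp [0.6188 0.008  0.1756] xdir [-0.807 -0.141 -0.573] zdir [ 0.588 -0.112 -0.801] F [-0.3 -0.  -1.3] M [0.17 0.73 0.01] w 18.6 q [ 0.24  0.46 -0.53  2.16  1.73  0.44 -0.09]
tip along -0.0848 lat -0.0006 perp 0.0002 axis err [ 0.1 -0. ] F tube [-1.   0.  -0.9]
```

View pics/s15.png

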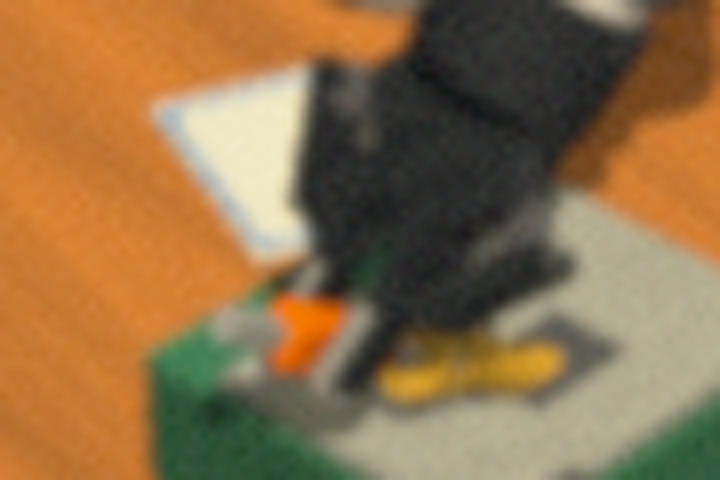

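Collar about 10 mm from the mouth. I'll take small steps until contact force appears.

Call:
step_arm(
  commands=[
    {"linear": [4,0,0],"turn": [0,0,0],"claw": 10},
    {"linear": [3,0,0],"turn": [0,0,0],"claw": 10},
    {"linear": [0,0,0],"turn": [0,0,0],"claw": 10},
  ],
)

```text
clock: 16.5
position: [0.5221, 0.0244, 0.2959]
tcp_rot: [-0.133, 2.507, -0.199]
wrist_force: [-0.1, 1.0, -1.3]
width: 0.223
```

Call:
step_arm(
  commands=[
    {"linear": [2,0,0],"turn": [0,0,0],"claw": 10},
    {"linear": [0,0,0],"turn": [0,0,0],"claw": 10},
  ],
)

```text
clock: 16.75
position: [0.5211, 0.0243, 0.2952]
tcp_rot: [-0.132, 2.506, -0.199]
wrist_force: [1.3, -0.5, -0.1]
width: 0.219
```

Call:
step_arm(
  commands=[
    {"linear": [1.5,0,0],"turn": [0,0,0],"claw": 10},
    {"linear": [0,0,0],"turn": [0,0,0],"claw": 10},
  ],
)

```text
clock: 17.0
position: [0.5206, 0.0242, 0.2951]
tcp_rot: [-0.133, 2.504, -0.199]
wrist_force: [5.2, 0.9, 2.0]
width: 0.217
```

```bash
python3 ck.py
```

```text
t 17.0 tcp [0.5206 0.0242 0.2951] grasp [0.6122 0.007  0.1712] xdir [-0.805 -0.141 -0.576] zdir [ 0.591 -0.111 -0.799] F [5.2 0.9 2. ] M [ 0.22 -0.49  0.12] w 18.5 q [ 0.25  0.47 -0.54  2.18  1.78  0.45 -0.14]
tip along -0.0927 lat -0.0005 perp -0.0001 axis err [0.1 0.2] F tube [ 5.5 -0.  -1.4]
```

Call:
step_arm(
  commands=[
    {"linear": [2,0,0],"turn": [0,0,0],"claw": 10},
    {"linear": [0,0,0],"turn": [0,0,0],"claw": 10},
    {"linear": [0,0,0],"turn": [0,0,0],"claw": 10},
  ],
)

```text
clock: 17.38
position: [0.5202, 0.0242, 0.2949]
tcp_rot: [-0.132, 2.501, -0.199]
wrist_force: [8.5, 1.5, 2.4]
width: 0.22
```

```bash
python3 ck.py; python3 -c "
from plan import *
e=get_image('scene');crop(e,200,170,275,210,10,'pics/s16.png')"
```

```text
t 17.38 tcp [0.5202 0.0242 0.2949] grasp [0.6121 0.007  0.1713] xdir [-0.804 -0.141 -0.578] zdir [ 0.593 -0.111 -0.797] F [8.5 1.5 2.4] M [ 0.29 -1.18  0.28] w 18.8 q [ 0.25  0.47 -0.54  2.18  1.79  0.45 -0.15]
tip along -0.0928 lat -0.0006 perp -0.0004 axis err [0.1 0.3] F tube [ 8.4  0.  -2.9]
```

View pics/s16.png

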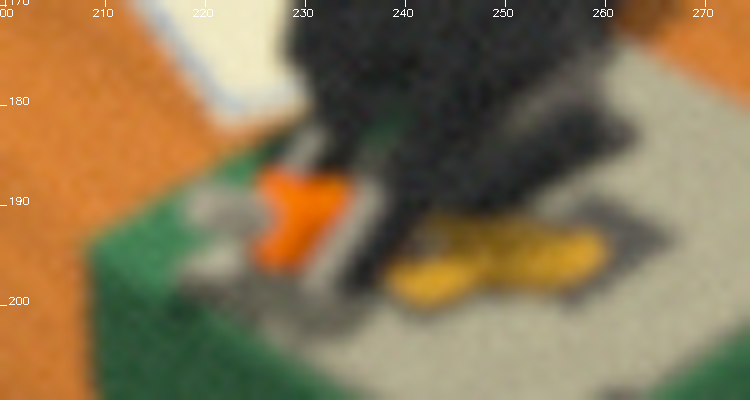

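The collar is seated: the TCP has stalled, there is 8.4 N along the tube, and insertion depth reads about 93–95 mm. I'll draw it out.

Call:
step_arm(
  commands=[
    {"linear": [-5,0,0],"turn": [0,0,0],"claw": 10},
    {"linear": [-8,0,0],"turn": [0,0,0],"claw": 10},
    {"linear": [-12,0,0],"turn": [0,0,0],"claw": 10},
    {"linear": [-12,0,0],"turn": [0,0,0],"claw": 10},
    {"linear": [0,0,0],"turn": [0,0,0],"claw": 10},
  ],
)

```text
clock: 18.05
position: [0.5477, 0.029, 0.314]
tcp_rot: [-0.132, 2.507, -0.198]
wrist_force: [0.0, -0.8, -1.6]
width: 0.216
```

```bash
python3 ck.py
```

```text
t 18.05 tcp [0.5477 0.029  0.314 ] grasp [0.6389 0.0117 0.1898] xdir [-0.807 -0.14  -0.573] zdir [ 0.588 -0.111 -0.801] F [ 0.  -0.8 -1.6] M [ 0.18  0.76 -0.05] w 18.5 q [ 0.22  0.46 -0.51  2.11  1.6   0.43  0.04]
tip along -0.0599 lat -0.0003 perp 0.0001 axis err [ 0.1 -0. ] F tube [-1.  -0.8 -1.2]
```

Call:
step_arm(
  commands=[
    {"linear": [-12,0,0],"turn": [0,0,0],"claw": 10},
    {"linear": [-12,0,0],"turn": [0,0,0],"claw": 10},
    {"linear": [-12,0,0],"turn": [0,0,0],"claw": 10},
    {"linear": [-12,0,0],"turn": [0,0,0],"claw": 10},
    {"linear": [-12,0,0],"turn": [0,0,0],"claw": 10},
    {"linear": [-12,0,0],"turn": [0,0,0],"claw": 10},
    {"linear": [-12,0,0],"turn": [0,0,0],"claw": 10},
    {"linear": [-12,0,0],"turn": [0,0,0],"claw": 10},
    {"linear": [0,0,0],"turn": [0,0,0],"claw": 10},
  ],
)

```text
clock: 19.18
position: [0.625, 0.0423, 0.3687]
tcp_rot: [-0.132, 2.508, -0.199]
wrist_force: [0.4, -0.0, -1.9]
width: 0.221
```

```bash
python3 ck.py s17
```

```text
t 19.18 tcp [0.625  0.0423 0.3687] grasp [0.7161 0.025  0.2445] xdir [-0.807 -0.14  -0.573] zdir [ 0.588 -0.112 -0.801] F [ 0.4 -0.  -1.9] M [ 0.15  0.77 -0.01] w 18.9 q [ 0.24  0.49 -0.57  1.88  1.23  0.51  0.47]
tip along 0.0356 lat -0.0003 perp -0.0 axis err [ 0.1 -0. ] F tube [-0.8 -0.1 -1.8]
```

View pics/s17.png

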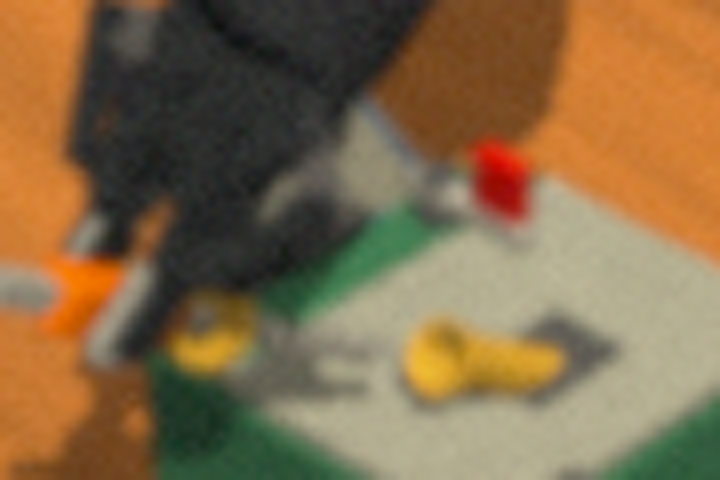

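Run:
```python
from kin2 import *
q0=np.array(get_state()["joint_positions"])
card=np.array([.4245,-.3134,.103])
for yaw in(10,0,-10,-20,-30,-45):
    rr=down(180+yaw); hc=card+.153*U(yaw,0); q,ep,er=ik(tcp_for(hc,rr),rr,q0); print(yaw,hc.round(3),q.round(2),ep,er)
t=ld("top0.pkl")
for n,uv,z in(("bowl",(361,263),.03),("wheel",(336,142),.01),("amber",(289,128),.05),("spanA",(376,160),.01),("spanB",(395,201),.01),("green",(229,122),.05)): print(n,onz(t,uv,z).round(3))
YW=-15
p,r,s=cur()
rr=down(180+YW);hc=card+.153*U(YW,0);B=tcp_for(hc,rr)
up=p+[0,0,.07]
mid=np.array([.55,-.15,.42])
rows(p,r,[(up,r,2),(mid,down(180-5,-8),10),(B+[0,0,.06],rr,5)])
```

```text
10 [ 0.575 -0.287  0.103] [ 0.97  0.87 -0.89  1.65  0.78  1.01  1.55] 1.7401334264852348e-07 0.0001228115751154478
0 [ 0.578 -0.313  0.103] [ 0.98  0.88 -0.86  1.61  0.76  1.01  1.45] 1.6493327955262724e-07 0.00011730958315857365
-10 [ 0.575 -0.34   0.103] [ 0.99  0.88 -0.83  1.58  0.73  1.01  1.34] 1.5774779757319775e-07 0.000111855269084002
-20 [ 0.568 -0.366  0.103] [ 1.01  0.88 -0.79  1.56  0.7   1.01  1.23] 1.5030077770178694e-07 0.00010663792690893387
-30 [ 0.557 -0.39   0.103] [ 1.03  0.87 -0.76  1.54  0.68  1.    1.12] 1.4263530530665362e-07 0.00010152294793374996
-45 [ 0.533 -0.422  0.103] [ 1.06  0.85 -0.71  1.55  0.63  0.98  0.95] 1.300798113780033e-07 9.401913211809798e-05
bowl [ 0.296 -0.419  0.03 ]
wheel [ 0.709 -0.34   0.01 ]
amber [ 0.747 -0.173  0.05 ]
spanA [ 0.648 -0.479  0.01 ]
spanB [ 0.506 -0.544  0.01 ]
green [0.765 0.029 0.05 ]
{"linear":[-20.0, -6.0, -28.0],"turn":[0.0, 0.0, 0.0]}
{"linear":[-20.0, -6.0, -28.0],"turn":[0.0, 0.0, 0.0]}
{"linear":[10.0, -18.0, -1.0],"turn":[-0.5, 3.0, 1.0]}
{"linear":[9.0, -18.5, 0.0],"turn":[-1.0, 2.5, 1.0]}
{"linear":[9.5, -18.5, -0.5],"turn":[-0.5, 3.0, 1.5]}
{"linear":[8.5, -19.0, 0.0],"turn":[-0.5, 2.5, 1.0]}
{"linear":[8.5, -19.0, 0.0],"turn":[-0.5, 3.0, 1.0]}
{"linear":[8.0, -19.0, 0.5],"turn":[-1.0, 3.0, 1.0]}
{"linear":[7.5, -19.0, 0.5],"turn":[-0.5, 2.5, 1.0]}
{"linear":[7.5, -19.5, 0.5],"turn":[-0.5, 3.0, 1.5]}
{"linear":[6.5, -19.5, 1.0],"turn":[-1.0, 3.0, 1.0]}
{"linear":[6.5, -20.0, 1.0],"turn":[-0.5, 2.5, 1.0]}
{"linear":[-5.0, -40.0, 20.5],"turn":[0.0, 1.5, 2.0]}
{"linear":[-7.0, -40.0, 20.5],"turn":[0.5, 1.5, 2.0]}
{"linear":[-9.0, -39.5, 20.5],"turn":[0.0, 2.0, 2.0]}
{"linear":[-11.0, -39.0, 20.5],"turn":[0.0, 1.5, 2.0]}
{"linear":[-13.0, -38.5, 20.0],"turn":[0.5, 1.5, 2.0]}
```

Call:
step_arm(
  commands=[
    {"linear": [-20,-6,-28],"turn": [0,0,0],"claw": 10},
    {"linear": [-20,-6,-28],"turn": [0,0,0],"claw": 10},
    {"linear": [10,-18,-1],"turn": [-0.5,3,1],"claw": 10},
    {"linear": [9,-18.5,0],"turn": [-1,2.5,1],"claw": 10},
    {"linear": [9.5,-18.5,-0.5],"turn": [-0.5,3,1.5],"claw": 10},
    {"linear": [8.5,-19,0],"turn": [-0.5,2.5,1],"claw": 10},
    {"linear": [8.5,-19,0],"turn": [-0.5,3,1],"claw": 10},
    {"linear": [8,-19,0.5],"turn": [-1,3,1],"claw": 10},
    {"linear": [7.5,-19,0.5],"turn": [-0.5,2.5,1],"claw": 10},
    {"linear": [7.5,-19.5,0.5],"turn": [-0.5,3,1.5],"claw": 10},
    {"linear": [6.5,-19.5,1],"turn": [-1,3,1],"claw": 10},
    {"linear": [6.5,-20,1],"turn": [-0.5,2.5,1],"claw": 10},
  ],
)

```text
clock: 20.72
position: [0.5495, -0.1507, 0.4196]
tcp_rot: [0.13, 3.0, -0.007]
wrist_force: [0.2, -0.1, -0.8]
width: 0.22
```

Run:
```python
from plan import *
show();p,r,s=cur()
card=np.array([.4245,-.3134,.103])
YW=-15
rr=down(180+YW);hc=card+.153*U(YW,0);B=tcp_for(hc,rr);print(B)
rows(p,r,[(B+[0,0,.06],rr,6)])
```

```text
t 20.73 tcp [ 0.5495 -0.1507  0.4196] grasp [ 0.571  -0.1524  0.2661] xdir [-0.987  0.086 -0.139] zdir [ 0.138 -0.011 -0.99 ] F [ 0.2 -0.1 -0.8] M [-0.03  0.13 -0.09] w 18.8 q [ 0.83  0.48 -0.84  1.76  0.44  0.95  1.32]
[ 0.57228665 -0.35299931  0.261     ]
{"linear":[-4.5, -33.5, 17.0],"turn":[0.0, 1.5, 1.5]}
{"linear":[-5.5, -33.0, 17.0],"turn":[0.0, 1.0, 2.0]}
{"linear":[-7.0, -33.0, 17.0],"turn":[0.5, 1.5, 1.5]}
{"linear":[-8.5, -32.5, 17.0],"turn":[0.0, 1.5, 1.5]}
{"linear":[-10.0, -32.5, 17.0],"turn":[0.0, 1.0, 2.0]}
{"linear":[-11.0, -32.0, 16.5],"turn":[0.5, 1.5, 1.5]}
```

Call:
step_arm(
  commands=[
    {"linear": [-4.5,-33.5,17],"turn": [0,1.5,1.5],"claw": 10},
    {"linear": [-5.5,-33,17],"turn": [0,1,2],"claw": 10},
    {"linear": [-7,-33,17],"turn": [0.5,1.5,1.5],"claw": 10},
    {"linear": [-8.5,-32.5,17],"turn": [0,1.5,1.5],"claw": 10},
    {"linear": [-10,-32.5,17],"turn": [0,1,2],"claw": 10},
    {"linear": [-11,-32,16.5],"turn": [0.5,1.5,1.5],"claw": 10},
    {"linear": [0,0,0],"turn": [0,0,0],"claw": 10},
    {"linear": [0,0,0],"turn": [0,0,0],"claw": 10},
  ],
)

```text
clock: 21.72
position: [0.5738, -0.3515, 0.3216]
tcp_rot: [0.407, 3.114, -0.004]
wrist_force: [0.3, 1.0, -1.0]
width: 0.223
```

```bash
cat > pres.py <<'E'
from plan import *
import sys
n=sys.argv[1]
e=get_image("scene");d=get_image("top");show();p,r,s=cur()
pickle.dump((e,d),open(n+".pkl","wb"))
h=p+r.apply(HO);u=-r.apply([1,0,0]);tip=h-.153*u
print("tip",tip,"collar",h-.058*u,"scene px",proj(e,np.array([tip,h-.058*u,h,h+.06*u])).round(1).tolist(),"top px",proj(d,np.array([tip,h-.058*u])).round(1).tolist())
crop(e,160,120,270,215,7,"pics/%s_s.png"%n);crop(d,270,150,370,250,7,"pics/%s_t.png"%n)
card=np.array([.4245,-.3134,.103]);YW=-15
rr=down(180+YW);hc=card+.153*U(YW,0);B=tcp_for(hc,rr)
rows(p,r,[(B,rr,4)])
E
python3 pres.py p1
```

```text
t 21.82 tcp [ 0.5742 -0.351   0.3225] grasp [ 0.5745 -0.3515  0.1675] xdir [-0.967  0.256 -0.003] zdir [ 0.002 -0.003 -1.   ] F [ 0.6 -0.2 -1.6] M [-0.02 -0.04 -0.01] w 18.6 q [ 0.9   0.76 -0.66  1.51  0.51  1.05  1.43]
tip [ 0.42658311 -0.31242459  0.16410448] collar [ 0.51842645 -0.33670919  0.16434668] scene px [[225.2, 131.7], [199.5, 136.6], [183.4, 139.6], [166.4, 142.8]] top px [[337.6, 223.8], [345.4, 194.0]]
{"linear":[0.5, -0.5, 15.5],"turn":[0.0, 0.0, 0.0]}
{"linear":[0.5, -0.5, 15.0],"turn":[0.0, 0.0, 0.0]}
{"linear":[0.0, -0.5, 15.5],"turn":[0.0, 0.0, 0.0]}
{"linear":[0.5, -1.0, 15.5],"turn":[0.0, 0.0, 0.0]}
```

View pics/p1_s.png

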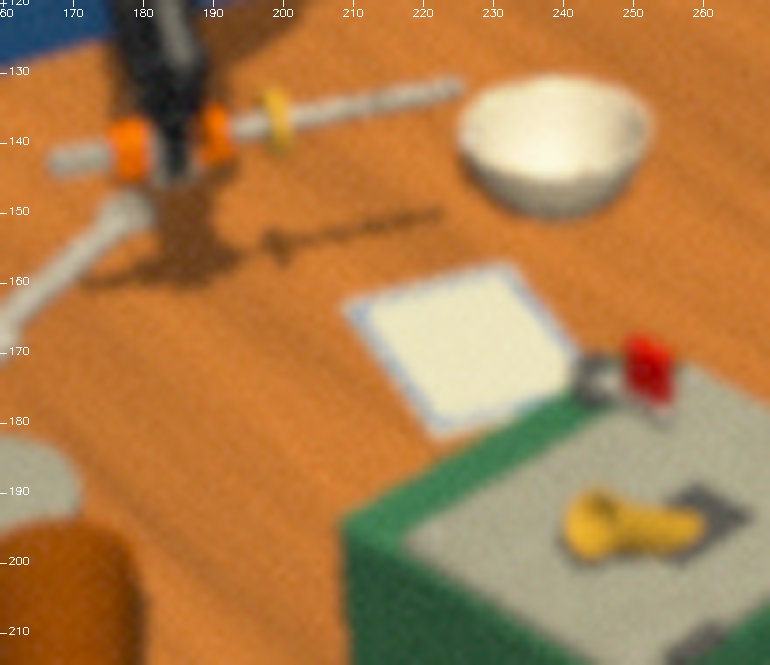

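View pics/p1_t.png

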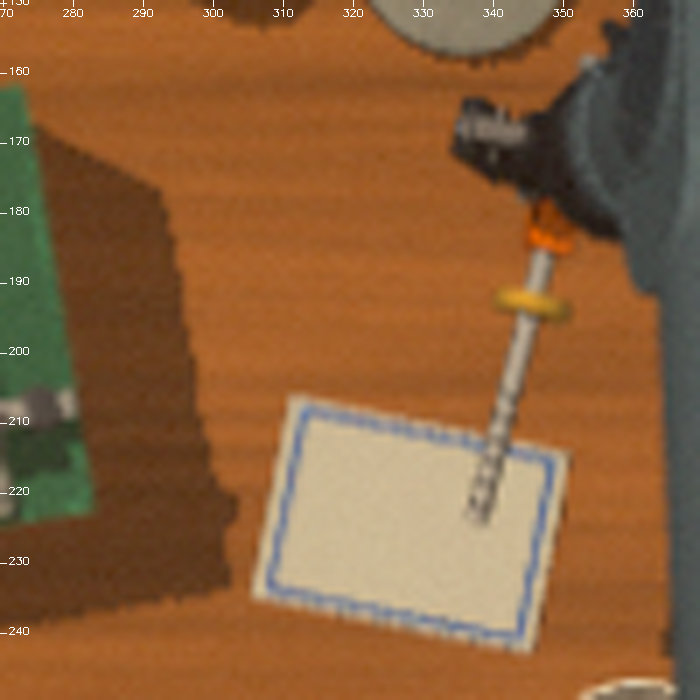

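The tip matches the model within 1 px in both views (top 338,224; scene 226,132) and the rod looks level. I'll lower it.

Call:
step_arm(
  commands=[
    {"linear": [0.5,-0.5,15],"turn": [0,0,0],"claw": 10},
    {"linear": [0.5,-0.5,15],"turn": [0,0,0],"claw": 10},
    {"linear": [0.5,0,15],"turn": [0,0,0],"claw": 10},
    {"linear": [0.5,0,15],"turn": [0,0,0],"claw": 10},
    {"linear": [0,0,0],"turn": [0,0,0],"claw": 10},
    {"linear": [0,0,0],"turn": [0,0,0],"claw": 10},
    {"linear": [0,0,0],"turn": [0,0,0],"claw": 10},
  ],
)

```text
clock: 22.7
position: [0.5723, -0.3533, 0.2629]
tcp_rot: [0.408, 3.112, -0.006]
wrist_force: [0.1, -0.7, -0.9]
width: 0.218
```

```bash
python3 pres.py p2
```

```text
t 22.8 tcp [ 0.5722 -0.3532  0.2627] grasp [ 0.5725 -0.3539  0.1077] xdir [-0.966  0.258 -0.003] zdir [ 0.002 -0.004 -1.   ] F [-0.  -0.3 -1.2] M [-0.01 -0.03 -0.02] w 18.9 q [ 0.89  0.83 -0.63  1.54  0.56  0.96  1.4 ]
tip [ 0.42467343 -0.31451505  0.1042226 ] collar [ 0.51646888 -0.33897924  0.10453631] scene px [[225.9, 145.8], [200.9, 150.7], [185.2, 153.8], [168.6, 157.1]] top px [[334.4, 224.4], [342.0, 195.8]]
{"linear":[0.0, 0.0, 0.5],"turn":[0.0, 0.0, 0.0]}
{"linear":[0.0, 0.0, 0.5],"turn":[0.0, 0.0, 0.0]}
{"linear":[0.0, 0.0, 0.5],"turn":[0.0, 0.0, 0.0]}
{"linear":[0.0, 0.5, 0.0],"turn":[0.0, 0.0, 0.0]}
```

View pics/p2_s.png

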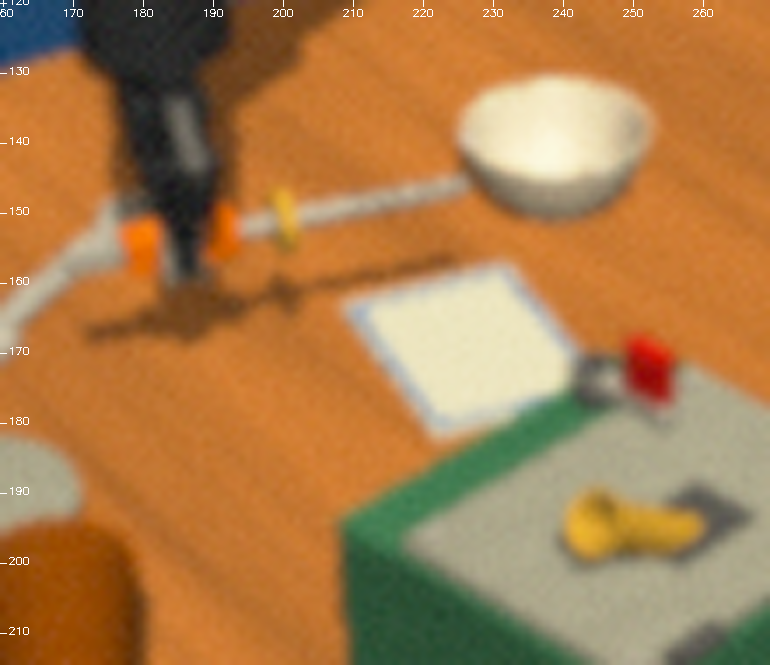

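View pics/p2_t.png

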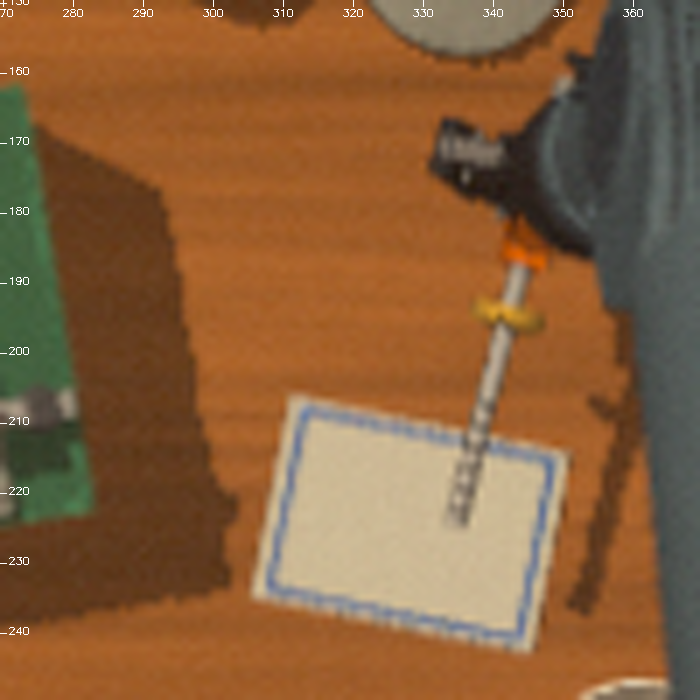

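Call:
step_arm(
  commands=[
    {"linear": [0,0.5,1],"turn": [0,0,0],"claw": 10},
    {"linear": [0,0,0],"turn": [0,0,0],"claw": 10},
    {"linear": [0,0,0],"turn": [0,0,0],"claw": 10},
    {"linear": [0,0,0],"turn": [0,0,0],"claw": 10},
    {"linear": [0,0,0],"turn": [0,0,0],"claw": 10},
    {"linear": [0,0,0],"turn": [0,0,0],"claw": 10},
  ],
)

```text
clock: 23.55
position: [0.5721, -0.3527, 0.2611]
tcp_rot: [0.408, 3.113, -0.005]
wrist_force: [0.2, 0.2, -0.9]
width: 0.221
```

Run:
```python
from plan import *
d=get_image("top");show();p,r,s=cur();print("qd",np.abs(s["qd"]).max())
cv2.imwrite("pics/end_t.png",d["img"][:,:,::-1])
h=p+r.apply(HO);u=-r.apply([1,0,0]);print("tip",h-.153*u)
e,dd=ld("p2.pkl");print("tri tip p2",tri([dd,e],[(335.0,224.1),(226.3,145.5)]))
```

```text
t 23.6 tcp [ 0.5721 -0.3527  0.2611] grasp [ 0.5723 -0.3533  0.1061] xdir [-0.966  0.258 -0.002] zdir [ 0.001 -0.004 -1.   ] F [-0.5  0.1 -1.5] M [ 0.    0.01 -0.03] w 18.7 q [ 0.89  0.83 -0.63  1.54  0.56  0.95  1.39]
qd 0.0014605285180477622
tip [ 0.4244462  -0.3138922   0.10277231]
tri tip p2 [ 0.42439768 -0.31514933  0.10519438]
```

View pics/end_t.png

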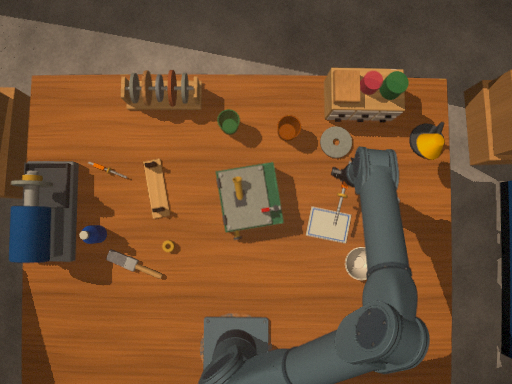

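The tip is over the card centre in the top view at (335,224), the turnbutton is across the lid edge at (270,210), and the bystanders I can see are where they were. Handing in.

```bash
python3 -c "
from station import *
print(finish_job())"
```

```text
the job is handed in; nothing more can be done
None
```

The job is done and handed in at about 23.6 s on the robot's clock; it reported no verdict.

- **Turnbutton:** I turned it across the lid until it met its stop. It stalled at about 8 N, and later pictures show the bar pointing across the lid edge.
- **Gauge rod:** I slid the larger gauge down the tube until the collar seated. It stalled at about 8 N with about 93 mm inserted by my estimate, against a nominal 95 mm. Partway in I rolled the tool about 12° around the rod to keep joint 6 off its limit, then drew the rod fully out.
- **Presenting:** The last check puts the tip at (0.424, −0.314, 0.103) m; I measured the card centre at (0.4245, −0.313) m. That is about 100 mm above the card. The rod reads level to about 0.5°, the arm was still, and the wrist force of about 1.5 N is about the rod's own weight.

**Small disagreements:** The camera triangulation of the tip, taken just before a final 1–2 mm adjustment, differed from the arm's reading by about 1 mm in height and sideways. During insertion the top camera was blocked by the arm, so the entry into the tube was checked only in the scene view and by force.

In the last top view nothing else had visibly moved. The arm partly hid the bowl and fully hid the spanner, but both were in view in the scene picture just before.

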